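# Lay the spice jar in the sloped rack and shut the cover

## Robot

A 6-joint arm with a two-finger parallel gripper is mounted at the origin on a cart in front of the work surface, level with it; the furniture and walls round the work are solid. World frame = base frame: x ahead of the robot, y to its left, z up, the work surface at z = 0. Lengths are in m, angles in degrees, forces in N, time in s.
With the tool pointing down it reaches from about 0.4 to 0.825 m from the base axis. Payload 7 kg.
Tool frame: the origin (TCP) lies midway between the tips of the shut fingers; the grasp point (between the pads) lies 19 mm behind it (robot.hold_point_z is the distance from the TCP to the grasp point, in m); z points along the fingers, x is the direction in which the jaws open and shut, and the axes are right-handed (so a half turn about z gives the same grasp; the last joint's range is limited). The gripper opens to 85 mm and grips with 20 to 120 N. Pads are 22 mm wide; open, the fingers measure 114 mm over their backs; the gripper's body (76 mm by 85 mm) begins 54 mm behind the grasp point. The pads swing forward as they close: fully open they stand 13 mm farther back than shut.
Start: joints at [80.678, 20.546, 0.682, 0, -70.136, -16.507], TCP at [0.294, 0.608, 0.231] pointing down, gripper open.
Joint ranges: [-176.03, 176.03], [-82.01, 121.73], [-58.28, 71.71], [-173.87, 95.51], [-174.79, -0.11], [-173.66, 173.66]. Speed limits (degrees/s): [136.94, 136.94, 172.46, 180, 180, 180].

## Interface

Orientations are given as [roll, pitch, yaw] about the fixed x, y, z axes, in that order (R = Rz(yaw) Ry(pitch) Rx(roll)).
In Python, from rig import robot gives the robot as it stands.
- The arm moves only by the shell command python3 -m inch 'ROWS' [FORCE]. ROWS is JSON, a list of rows, each an object with "xyz": the shift along the tool's x, y, z as a fraction of full scale, a list of three; "twist": the turn, a rotation vector about the tool's x, y, z as a fraction of full scale, a list of three; "gripper": the closure, from 0 (fully open) to 1 (shut). A call has 1 to 10 rows; each row shifts and turns the commanded pose from where the row before left it, along the tool's axes as they then stand; what a row does not reach is not made up. Full scale, the value 1, is 750 mm for a shift and pi rad for a turn. A row lasts 1/10 s, in which the tool goes at most 50 mm and 8.59 degrees, less where a joint would pass 70% of its speed; a pose out of reach is approached as far as the arm can. A call with a number of a shift or a turn outside -1 to 1 is refused whole. A call with a gripper value outside its range is refused whole. The fingers move at their own pace and stop on an object; FORCE is the grip in N (left out, the last holds). Time passes only in rows, so rows that do not move let the fingers close. It gives the time, the measured TCP pose, the force and the opening at its end, in the units of the state.
- robot.get_obs(): the state, without advancing time (a new reading comes with each control period).
- robot.snapshot(name): name is "scene" or "top" or "wrist"; returns the picture (480x640x3 uint8, red, green, blue); there is no depth.
- robot.camera_params(name): a dict with "camera_matrix" (3x3 intrinsics, pixels), "rvec" (rotation vector, rad) and "tvec" (3), from world to camera coordinates, as OpenCV has them. Camera axes: x right, y down, z forward; pixel columns grow to the right and rows downward; lengths in m; the calibration is good to about 2 mm. The wrist camera is an equidistant fisheye: a pixel r from the principal point sees the ray r / f radians off the axis. A picture is of the moment at which its call begins: read the wrist's pose just before it. camera_params takes no time and is no camera call; for the wrist camera it gives the pose at the moment of the call.
- robot.finish_job(): hands the job in, once; it reports no verdict.
The state is a dict: "clock": time; "joint_positions": joint angles; "dq": joint speeds; "effort": joint torques, N m; "position": TCP position; "ee_rot": TCP orientation; "ft_force": force on the tool from outside, world axes, zero at the start; "moment": the same for the moment, N m; "opening": finger opening in m.
Only numpy, scipy, OpenCV 4.12 (cv2) and the standard library are available. Lean on these libraries where they do the work, as an engineer would, in place of code of your own. Each camera call takes 0.05 s, during which the arm holds its last target.

## Task

The red-capped spice jar is dry: take it from the wire stand and lay it in the empty groove of the sloped spice rack, cap uphill and base down against the groove's stop, letting it settle in the groove while you still hold it before you let go. Then fold the rack's cover fully shut over the jars. Leave the salt shaker lying in its groove, and leave the other things on the range and counter where they are.

Things in the scene. Friction and masses are not known exactly. Their poses are not given: they have to be found in the camera images.
- spice_jar: Red-capped spice jar, 105 mm long, 44 mm across (glass 42, cap 44), 75 to 155 g. Origin: centre of its base; its z axis runs along the jar from base to cap. It starts lying level on the wire stand between the two middle wires, cap away from the robot, its axis about 72 mm above the range top and 20 mm above the wires.
- jar_cap (a point): Centre of the top face of the red cap, 105 mm from the base.
- stand: Wire drying stand, fixed, 165 mm along its x, 115 mm along y. 5 mm wires run along its x at y = 11, 33 and 55 mm either side, tops 52.5 mm above the range top (the grates beside it are 42 mm high). Origin: under its centre, on the range top.
- rack: Wooden spice rack, fixed, 130 x 136 mm on the surface, its low end towards the burners (left), its high end towards the microwave (right). Origin: on the surface, under its middle; x points to its high end, z up. It carries the tilted cradle and the hinged cover. Right of it a microwave with an oven on top fills the counter beyond x = 0.35, y < -0.36 m; a shelf hangs over the back at z = 0.46 m.
- cradle: Tilted part of the rack, with two V grooves. x runs up the slope along the grooves, 30 degrees above level, to the right; y across, away from the robot; z square to the slope. Origin: bottom line of the far, EMPTY groove at its stop's face. The other groove, at y = -84 mm, holds the salt shaker. A seated jar has its base centre at about (0, 0, 26) mm here, its z along x; by friction it stays where laid.
- groove_mid (a point): Middle of the empty groove on its bottom line, 56 mm up from the stop. The groove's sides rise 35 degrees from the slope plane to upper edges 18 mm either side and 13 mm above the bottom line; it is 112 mm long. The deck around lies 2 mm below the bottom line, ends 26 mm beyond it. The shaker's top reaches 50 mm above that line. Axes as the cradle's.
- groove_stop (a point): Top middle of the stop at the empty groove's low end: 8 mm thick, 38 mm wide, 24 mm above the groove's bottom line. In the cradle's frame a post 10 mm wide stands between the two stops at x = -4, y = -42, up to z = 53 mm, and hinge posts 7 mm wide at x = 124, y = 22 and -106, up to z = 63 mm.
- cover (a joint): Hinge of the rack's cover, rad. 0 = fully shut: cover parallel to the slope over both grooves, underside 7 mm above a seated jar. Grows as it opens up and back (2.09 = vertical); starts at 1.75 to 2.0, end stop 2.4. Stiff hinge, stays where left; moving it takes 0.04 to 0.18 N m (1 to 2 N near the free edge).
- cover_hinge (a point): Middle of the hinge line, in the cover's mid-thickness; at (124, -42, 58) mm in the cradle's frame. The hinge line runs along the cradle's y.
- cover_edge (a point): Tip of the tab in the middle of the cover's free edge, 152 mm from the hinge line; moves with the cover. The cover is a wooden frame with a clear pane, 118 mm wide, 6 mm thick, 140 mm from hinge to frame edge; the tab is 40 mm wide and sticks out 12 mm more.
- salt_shaker: Salt shaker with grey top, 44 mm across, 90 mm long, already lying in the groove nearer the robot. Origin: centre of its base, z axis along it. Leave it there.
- bean_tin: Green food tin, 75 mm across, 110 tall, on the rear right grate, not to be moved. Origin: centre of its underside.
- onion: Red onion, about 82 mm, on the front right grate, not to be moved. Origin: centre of its underside.
- lemon: Yellow lemon, 78x55x56 mm, between the rack and the counter edge, not to be moved. Origin: centre of its underside.

How it is judged (in metres and radians):
On the way, in this order (a step that is already met when the one before it is completed fails the run):
1. the jar rests in the empty groove, cap uphill and base at the stop, while the fingers still hold it (x of spice_jar in the frame of cradle between -0.004 and 0.01 m and y of spice_jar in the frame of cradle between -0.006 and 0.006 m and z of spice_jar in the frame of cradle between 0.02 and 0.032 m and angle between the z axis of spice_jar and the x axis of cradle, either way round below 0.1 rad and x of jar_cap in the frame of cradle above 0.08 m and contact force between spice_jar and rack above 0.2 N and contact force between the fingers and spice_jar above 0.5 N), for 0.2 s.
2. the fingers have let go and the jar lies still in the groove with the cover still open (x of spice_jar in the frame of cradle between -0.004 and 0.01 m and y of spice_jar in the frame of cradle between -0.006 and 0.006 m and z of spice_jar in the frame of cradle between 0.02 and 0.032 m and angle between the z axis of spice_jar and the x axis of cradle, either way round below 0.1 rad and x of jar_cap in the frame of cradle above 0.08 m and contact force between the fingers and spice_jar below 0.05 N and linear speed of spice_jar below 0.02 m/s and value of joint cover above 0.6 rad), for 0.3 s.
At the end, for the whole second after the job is handed in: The jar lies released and still in the far groove, cap uphill: base within 10 mm of the stop, within 6 mm of the groove's middle and 20 to 32 mm over its bottom line, axis within 0.10 rad of the groove. Cover within 0.06 rad of shut; salt shaker within 12 mm of its start (x of spice_jar in the frame of cradle between -0.004 and 0.01 m and y of spice_jar in the frame of cradle between -0.006 and 0.006 m and z of spice_jar in the frame of cradle between 0.02 and 0.032 m and angle between the z axis of spice_jar and the x axis of cradle, either way round below 0.1 rad and x of jar_cap in the frame of cradle above 0.08 m and value of joint cover below 0.06 rad and linear speed of spice_jar below 0.02 m/s and contact force between the fingers and spice_jar below 0.05 N and distance of salt_shaker from where it was at the start of the episode below 0.012 m); the robot touches nothing.
It fails at once if the salt shaker is moved more than 12 mm (distance of salt_shaker from where it was at the start of the episode above 0.012 m).
It fails at once if a bystander is moved more than 30 mm (distance of any of bean_tin, onion, lemon from where it was at the start of the episode above 0.03 m).
It also fails if it takes over 58 s, if anything falls off the work surface, if the arm or the gripper's body presses on something with over 40 N, if the wrist force passes 120 N, or if a joint passes its speed limit or range.

## Working session

There is one attempt and no reset: what is moved stays moved. The work goes in short steps, Python scripts to look and compute and a shell command to move; the robot and the scene stay as the last step left them, time stands still between calls to the robot, and variables do not carry over. Pictures are saved under pics/ and viewed, and the job is handed in when it is done.

```bash
ls -la; mkdir -p pics; python3 - <<'E'
from rig import robot
import cv2
o=robot.get_obs();print(o)
for n in ("scene","top","wrist"):
    p=robot.camera_params(n);print(n,p)
    im=robot.snapshot(n);cv2.imwrite(f"pics/{n}0.png",im[:,:,::-1])
print(robot.hold_point_z)
E
```

```text
total 12
drwxr-xr-x  3 agent agent 4096 Dec  7 14:52 .
drwxr-xr-x 23 root  root  4096 Dec  7 14:52 ..
drwxr-xr-x  2 agent agent 4096 Dec  7 14:52 pics
{'clock': 0.0, 'joint_positions': array([ 8.06779147e+01,  2.05921960e+01,  6.33160347e-01, -1.90241148e-02,
       -7.01359635e+01, -1.65076002e+01]), 'dq': array([-0.03240083,  0.09478749,  0.0656905 ,  0.05184143,  0.01098   ,
        0.01804516]), 'effort': array([ 1.29946145e-06, -5.83320308e+01,  2.93410689e+01,  6.93692297e+00,
       -6.00228828e-03, -1.00832145e-05]), 'position': array([0.29390796, 0.60711481, 0.23035388]), 'ee_rot': array([-1.79990151e+02, -9.61653249e-02, -1.15836173e+02]), 'ft_force': array([-0.8265691 , -0.26649345, -0.4967164 ]), 'moment': array([ 0.06321997, -0.01169074,  0.04032074]), 'opening': 0.08543115730745925}
scene {'camera_matrix': array([[461.88028375,   0.        , 315.17563129],
       [  0.        , 461.88028375, 240.58921453],
       [  0.        ,   0.        ,   1.        ]]), 'rvec': array([ 0.7955891 , -2.24895456,  1.45060079]), 'tvec': array([0.36479316, 0.23006103, 0.58045476])}
top {'camera_matrix': array([[512.15706123,   0.        , 329.18692676],
       [  0.        , 512.15706123, 238.50801165],
       [  0.        ,   0.        ,   1.        ]]), 'rvec': array([ 2.11275079, -2.17035986,  0.21878471]), 'tvec': array([-0.04049912,  0.50684899,  0.96081067])}
wrist {'camera_matrix': array([[371.64829954,   0.        , 321.58314417],
       [  0.        , 371.64829954, 244.89606235],
       [  0.        ,   0.        ,   1.        ]]), 'rvec': array([-1.57249036,  2.51306533,  0.36788871]), 'tvec': array([ 0.67280553, -0.03800501,  0.37873338])}
0.0187
```

View pics/scene0.png

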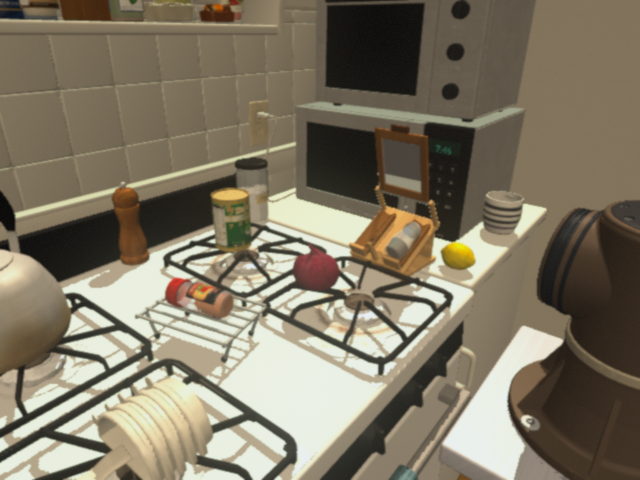

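View pics/top0.png

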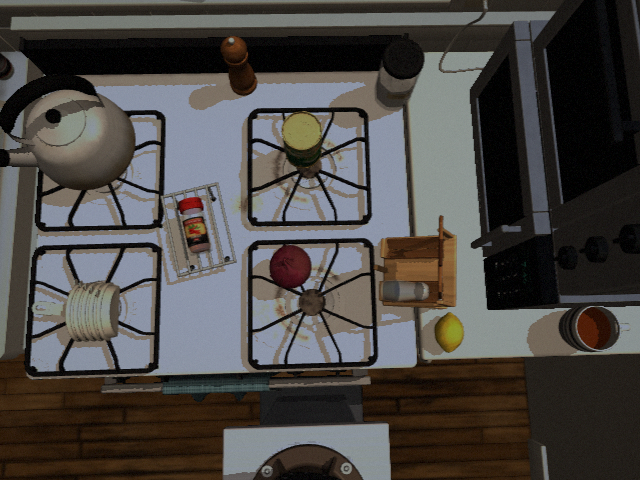

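View pics/wrist0.png

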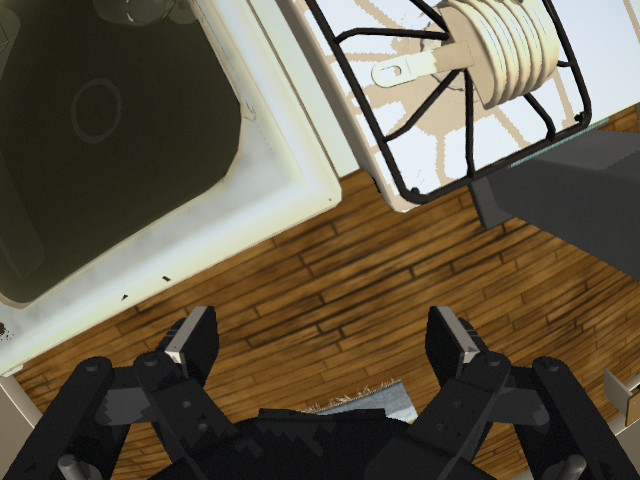

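The scene picture shows the jar at about (200,297), the rack at (395,240) with its cover up, and the onion at (316,270). In the top picture the jar's cap is at (190,204) and its base at (200,250), and the rack is near (418,270). I'll enlarge both for accurate points.

```bash
cat > h.py <<'E'
import numpy as np, cv2
from rig import robot
from scipy.spatial.transform import Rotation as R
def cam(n):
    p=robot.camera_params(n); return p["camera_matrix"],R.from_rotvec(np.ravel(p["rvec"])).as_matrix(),np.ravel(p["tvec"])
def proj(n,P):
    K,r,t=cam(n); c=(r@np.atleast_2d(P).T).T+t
    if n=="wrist":
        th=np.arctan2(np.hypot(c[:,0],c[:,1]),c[:,2]); s=th/np.hypot(c[:,0],c[:,1])
        return np.c_[K[0,0]*c[:,0]*s+K[0,2],K[1,1]*c[:,1]*s+K[1,2]]
    u=(K@c.T).T; return u[:,:2]/u[:,2:]
def ray(n,uv):
    K,r,t=cam(n); u=np.array([(uv[0]-K[0,2])/K[0,0],(uv[1]-K[1,2])/K[1,1],1])
    if n=="wrist":
        th=np.hypot(u[0],u[1]); u=np.r_[u[:2]/max(th,1e-9)*np.sin(th),np.cos(th)]
    d=r.T@u; return -r.T@t, d/np.linalg.norm(d)
def onz(n,uv,z):
    o,d=ray(n,uv); return o+d*(z-o[2])/d[2]
def tri(obs):
    A=np.zeros((3,3));b=np.zeros(3)
    rs=[ray(n,uv) for n,uv in obs]
    for o,d in rs:
        M=np.eye(3)-np.outer(d,d);A+=M;b+=M@o
    X=np.linalg.solve(A,b); return X,[np.linalg.norm((np.eye(3)-np.outer(d,d))@(X-o)) for o,d in rs]
def crop(src,x,y,w,h,s,out):
    im=cv2.imread(src)[y:y+h,x:x+w]; im=cv2.resize(im,None,fx=s,fy=s,interpolation=cv2.INTER_CUBIC)
    cv2.imwrite(out,im)
E
python3 - <<'E'
from h import *
crop("pics/top0.png",370,205,100,110,5,"pics/t_rack.png")
crop("pics/top0.png",150,170,100,115,5,"pics/t_jar.png")
crop("pics/scene0.png",340,115,120,165,3.6,"pics/s_rack.png")
crop("pics/scene0.png",130,260,150,100,5,"pics/s_jar.png")
for n,uv in [("top",(190,204)),("top",(200,250))]: print(onz(n,uv,.072))
E
```

```text
[0.57475203 0.21216687 0.072     ]
[0.48479046 0.19174621 0.072     ]
```

View pics/t_rack.png

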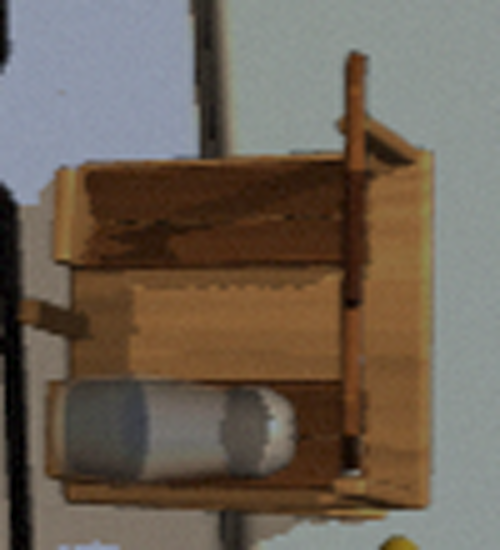

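View pics/t_jar.png

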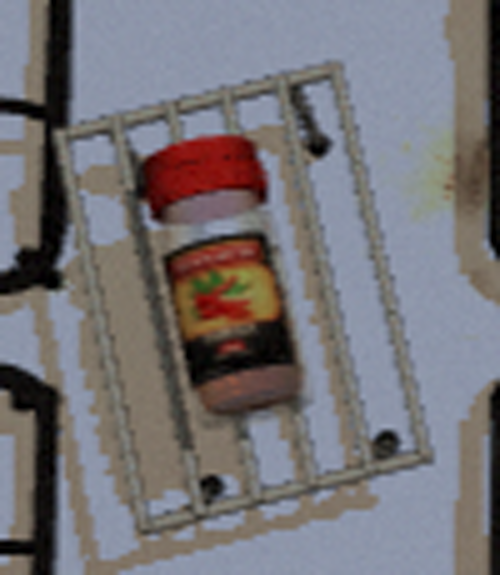

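View pics/s_rack.png

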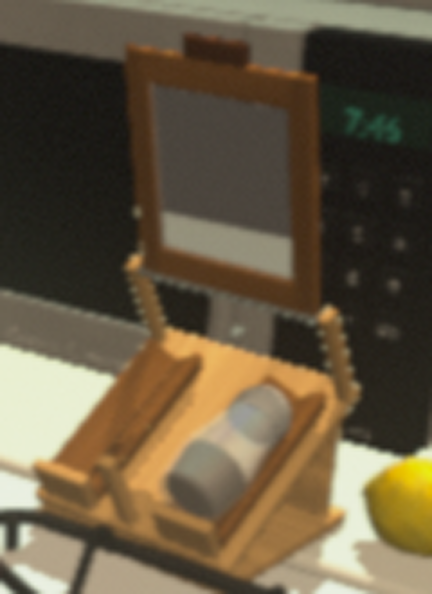

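View pics/s_jar.png

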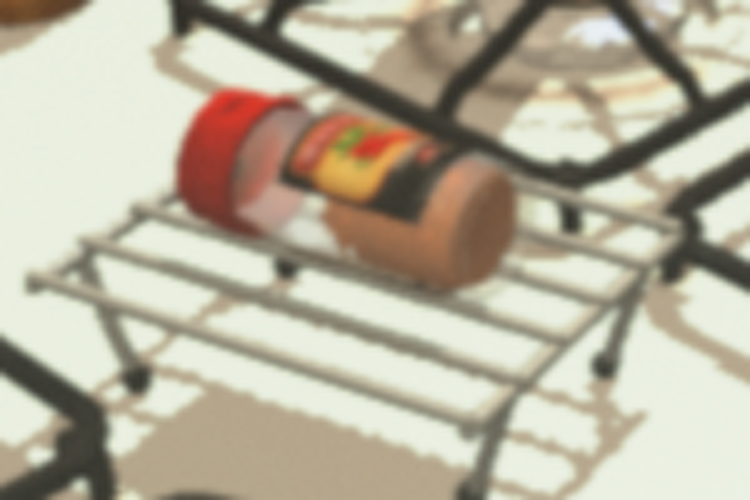

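```bash
cat > fit.py <<'E'
from h import *
from scipy.optimize import least_squares
def T(p):
    Rm=R.from_euler('zy',[p[3],-np.pi/6]).as_matrix()  # Rz(yaw) * Ry(-30): x up
    return Rm,p[:3]
if __name__=="__main__":
    t=lambda x,y:("top",(370+x/5,205+y/5)); s=lambda x,y:("scene",(340+x/3.6,115+y/3.6))
    C=[((-4,-42,53),t(25,310)),((-4,-42,53),s(107,462)),
       ((124,22,63),s(134,262)),((124,-106,63),s(330,313)),((124,22,63),t(345,122)),
       ((-8,19,24),s(37,465)),((-8,-19,24),s(85,487)),((-8,-65,24),s(157,520)),((-8,-103,24),s(215,545)),
       ((-4,19,24),t(67,167)),((-4,-19,24),t(65,263)),((-4,-65,24),t(57,383)),((-4,-103,24),t(55,478))]
    P=np.array([c[0] for c in C])/1000.; 
    def f(p):
        Rm,o=T(p); W=P@Rm.T+o
        return np.concatenate([proj(c[1][0],w)[0]-c[1][1] for c,w in zip(C,W)])
    r=least_squares(f,[.5,-.15,.05,-np.pi/2],loss='soft_l1')
    print(r.x,np.degrees(r.x[3]));print(f(r.x).reshape(-1,2).round(1))
    np.save("cradle.npy",r.x)
    Rm,o=T(r.x)
    hinge=Rm@[.124,-.042,.058]+o; print("hinge",hinge)
    # cover edge
    for uv in [(340+218/3.6,115+45/3.6)]:
        print()
    e=("top",(370+355/5,205+55/5)); es=("scene",(340+218/3.6,115+45/3.6))
    X,err=tri([e,es]);print("tab",X,err, (X-o)@Rm)
    def fc(q):
        q=q[0];v=Rm@(np.array([124-152*np.cos(q),-42,58+152*np.sin(q)])/1000)+o
        return np.r_[proj("top",v)[0]-e[1],proj("scene",v)[0]-es[1]]
    r2=least_squares(fc,[1.9]);print("cover",r2.x,r2.fun)
    # jar
    a=[("top",(150+205/5,170+152/5)),("scene",(130+215/5,260+160/5))]
    print(tri(a))
    print("stand z"); 
    for tt,ss in [((62,132),(40,280)),((338,68),(140,205)),((430,458),(680,225)),((145,530),(470,425))]:
        print(tri([("top",(150+tt[0]/5,170+tt[1]/5)),("scene",(130+ss[0]/5,260+ss[1]/5))]))
    for uv in [(205,142),(205,172),(250,405),(250,385)]: print(uv,onz("top",(150+uv[0]/5,170+uv[1]/5),.072))
E
python3 fit.py
```

```text
[ 0.48559271 -0.14079117  0.04893935 -1.29344449] -74.10891007831538
[[  5.8  10.6]
 [ 11.2  -1.6]
 [ -0.4   4.2]
 [ -5.   24.1]
 [  1.8   0.2]
 [ -2.7  -9.5]
 [ -0.2  -4.6]
 [ -0.9  -0.3]
 [ -1.    3.9]
 [-12.7   4.9]
 [ -7.2   3.4]
 [  0.4   0.2]
 [  5.6  -2.2]]
hinge [ 0.45101332 -0.27155237  0.09594756]

tab [ 0.47284645 -0.22907951  0.27797951] [np.float64(0.02441246696683423), np.float64(0.0244124669668342)] [0.11324854 0.07535264 0.20472773]
cover [1.47324131] [21.54569955 82.51682932 38.93673712 31.2622131 ]
(array([0.58408083, 0.21254914, 0.06630324]), [np.float64(0.0010215480457251448), np.float64(0.0010215480457250409)])
stand z
(array([0.59695318, 0.27175166, 0.04698218]), [np.float64(0.0011537624372341864), np.float64(0.001153762437234228)])
(array([0.64619091, 0.1859658 , 0.00819169]), [np.float64(0.018182431778603653), np.float64(0.018182431778603476)])
(array([0.46435495, 0.12765556, 0.04924528]), [np.float64(0.0004237871576983252), np.float64(0.0004237871576983738)])
(array([0.4393975 , 0.23667483, 0.04799694]), [np.float64(0.0003533780203063825), np.float64(0.0003533780203063626)])
(205, 142) [0.58580011 0.21045726 0.072     ]
(205, 172) [0.5739178  0.21024455 0.072     ]
(250, 405) [0.48287577 0.19171776 0.072     ]
(250, 385) [0.49054246 0.19183169 0.072     ]
```

```bash
sed -i "s/'zy'/'ZY'/" fit.py; python3 fit.py
```

```text
[ 0.48246883 -0.17382416  0.02398098 -1.63787864] -93.84353348737685
[[ 1.1  0.9]
 [ 0.4 -0.1]
 [ 0.2  0.5]
 [-0.6  0.7]
 [ 1.5  0.5]
 [-1.6  0.7]
 [-0.2  0.1]
 [-1.5 -2. ]
 [-1.1 -2.8]
 [-0.8  0.6]
 [-0.8  0.5]
 [ 0.4 -0.1]
 [ 0.4  0.5]]
hinge [ 0.43530885 -0.24921966  0.13621046]

tab [ 0.47284645 -0.22907951  0.27797951] [np.float64(0.02441246696683423), np.float64(0.0244124669668342)] [ 0.17530276 -0.00589685  0.19208114]
cover [1.85153161] [-0.26017741 36.61902305 -0.48743619 -1.07919421]
(array([0.58408083, 0.21254914, 0.06630324]), [np.float64(0.0010215480457251448), np.float64(0.0010215480457250409)])
stand z
(array([0.59695318, 0.27175166, 0.04698218]), [np.float64(0.0011537624372341864), np.float64(0.001153762437234228)])
(array([0.64619091, 0.1859658 , 0.00819169]), [np.float64(0.018182431778603653), np.float64(0.018182431778603476)])
(array([0.46435495, 0.12765556, 0.04924528]), [np.float64(0.0004237871576983252), np.float64(0.0004237871576983738)])
(array([0.4393975 , 0.23667483, 0.04799694]), [np.float64(0.0003533780203063825), np.float64(0.0003533780203063626)])
(205, 142) [0.58580011 0.21045726 0.072     ]
(205, 172) [0.5739178  0.21024455 0.072     ]
(250, 405) [0.48287577 0.19171776 0.072     ]
(250, 385) [0.49054246 0.19183169 0.072     ]
```

```bash
cat > g.py <<'E'
from h import *
from fit import T
def cur():
    o=robot.get_obs(); return o,np.array(o["position"]),R.from_euler('xyz',o["ee_rot"],degrees=True)
def need(pos,rot):
    """shift in present tool axes (fraction), twist in present tool axes (fraction)"""
    o,p,r=cur()
    d=r.inv().apply(np.asarray(pos)-p); w=(r.inv()*rot).as_rotvec()
    print("t %.2f pos"%o["clock"],p.round(4),"F",np.round(o["ft_force"],1),"open %.4f"%o["opening"])
    print("shift(frac, present axes)",(d/.75).round(4)," mm",(d*1000).round(1))
    print("twist(frac)",(w/np.pi).round(4)," deg",np.degrees(w).round(2))
    d2=rot.inv().apply(np.asarray(pos)-p); print("shift after twist(frac)",(d2/.75).round(4))
def pickrot(th): return R.from_euler('xyz',[180,0,-90+th],degrees=True)
E
python3 -c "
from g import *
need([.534,.201,.25],pickrot(11))"
```

```text
t 0.15 pos [0.2939 0.6072 0.2306] F [ 0.4  0.3 -0.2] open 0.0857
shift(frac, present axes) [ 0.348  -0.5241 -0.0254]  mm [ 261.  -393.1  -19. ]
twist(frac) [ 1.000e-04 -4.000e-04 -2.046e-01]  deg [ 2.000e-02 -8.000e-02 -3.683e+01]
shift after twist(frac) [ 0.5927 -0.2108 -0.0259]
```

```bash
python3 -m inch '[{"xyz":[0,0,-0.045],"twist":[0,0,0],"gripper":0},{"xyz":[0,0,-0.045],"twist":[0,0,0],"gripper":0},{"xyz":[0.03,-0.045,0],"twist":[0,0,0],"gripper":0},{"xyz":[0.03,-0.045,0],"twist":[0,0,0],"gripper":0},{"xyz":[0.03,-0.045,0],"twist":[0,0,0],"gripper":0},{"xyz":[0.03,-0.045,0],"twist":[0,0,0],"gripper":0},{"xyz":[0.03,-0.045,0],"twist":[0,0,0],"gripper":0},{"xyz":[0.03,-0.045,0],"twist":[0,0,0],"gripper":0},{"xyz":[0.03,-0.045,0],"twist":[0,0,0],"gripper":0},{"xyz":[0.03,-0.045,0],"twist":[0,0,0],"gripper":0}]' 60 && python3 -c "
from g import *
need([.534,.201,.25],pickrot(11))"
```

```text
clock: 1.15
position: [0.4591, 0.3263, 0.2988]
ee_rot: [180.0, -0.0, -115.8]
ft_force: [0.9, 0.4, 0.7]
opening: 0.0855
t 1.15 pos [0.4591 0.3263 0.2988] F [0.9 0.4 0.7] open 0.0855
shift(frac, present axes) [ 0.1069 -0.1626  0.065 ]  mm [  80.2 -122.    48.8]
twist(frac) [ 0.      0.     -0.2045]  deg [ 1.000e-02  0.000e+00 -3.682e+01]
shift after twist(frac) [ 0.183  -0.0661  0.065 ]
```

Tracks well. Continue, then turn.

```bash
python3 -m inch '[{"xyz":[0.03,-0.045,0],"twist":[0,0,0],"gripper":0},{"xyz":[0.03,-0.045,0],"twist":[0,0,0],"gripper":0},{"xyz":[0.024,-0.036,0.015],"twist":[0,0,0],"gripper":0},{"xyz":[0.018,-0.029,0.03],"twist":[0,0,-0.0345],"gripper":0},{"xyz":[0,0,0.02],"twist":[0,0,-0.034],"gripper":0},{"xyz":[0,0,0],"twist":[0,0,-0.034],"gripper":0},{"xyz":[0,0,0],"twist":[0,0,-0.034],"gripper":0},{"xyz":[0,0,0],"twist":[0,0,-0.034],"gripper":0},{"xyz":[0,0,0],"twist":[0,0,-0.034],"gripper":0},{"xyz":[0,0,0],"twist":[0,0,0],"gripper":0}]' 60 && python3 -c "
from g import *
need([.534,.201,.25],pickrot(11))
np.set_printoptions(suppress=True)
im=robot.snapshot('wrist');cv2.imwrite('pics/wrist1.png',im[:,:,::-1])
for s in (0,.105):
  d=np.array([.98,.187,0]);b=np.array([.483,.1917,.071]);print(proj('wrist',b+s*d))"
```

```text
clock: 2.15
position: [0.5298, 0.2083, 0.2498]
ee_rot: [180.0, -0.0, -78.9]
ft_force: [0.1, -0.1, -0.1]
opening: 0.0853
t 2.15 pos [0.5298 0.2083 0.2498] F [ 0.1 -0.1 -0.1] open 0.0853
shift(frac, present axes) [ 0.0106 -0.0036 -0.0003]  mm [ 7.9 -2.7 -0.2]
twist(frac) [ 0.0002 -0.      0.0004]  deg [ 0.03 -0.01  0.07]
shift after twist(frac) [ 0.0106 -0.0036 -0.0003]
[[328.28125299 270.83789466]]
[[328.70031135 155.97138619]]
```

View pics/wrist1.png

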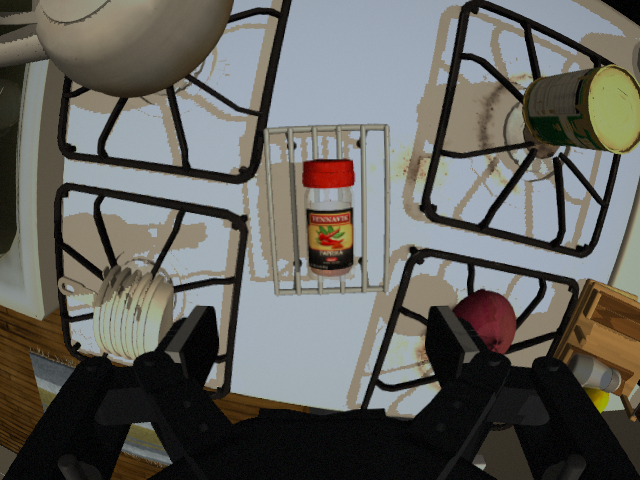

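The wrist picture shows the jar nearly upright in the frame: cap centred near (328,172), base near (331,272), on the stand between the middle wires.

```bash
python3 - <<'E'
from g import *
crop("pics/wrist1.png",255,110,150,200,4 if 0 else 3,"pics/w1j.png")
E
```

```text
(no output)
```

View pics/w1j.png

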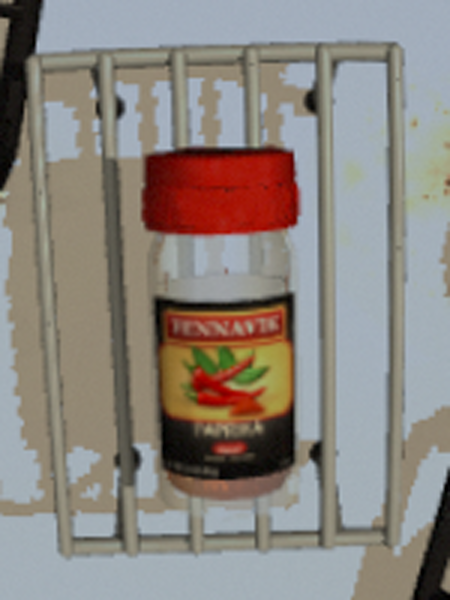

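```bash
python3 - <<'E'
from g import *
q=lambda u,v:onz("wrist",(255+u/3,110+v/3),.071)
a,b=q(221,200),q(229.5,490); d=a-b; print(a,b,np.degrees(np.arctan2(d[1],d[0])))
print("base",q(229.5,507),"captop",q(220,150))
for uv in [(68,550),(397,545),(400,52),(35,60)]: print(onz("wrist",(255+uv[0]/3,110+uv[1]/3),.05))
E
```

```text
[0.56818343 0.20794602 0.071     ] [0.48112592 0.18829079 0.071     ] 12.722530620216514
base [0.47556702 0.18718221 0.071     ] captop [0.58240373 0.21098286 0.071     ]
[0.4416419  0.23543303 0.05      ]
[0.46397629 0.12633848 0.05      ]
[0.62220268 0.16218856 0.05      ]
[0.59860615 0.27108798 0.05      ]
```

```bash
python3 -c "
from g import *
need([.529,.1985,.120],pickrot(12.7))"
```

```text
t 2.20 pos [0.5299 0.2083 0.2499] F [ 0.1  0.2 -0.2] open 0.0856
shift(frac, present axes) [0.0126 0.0035 0.1731]  mm [  9.5   2.7 129.9]
twist(frac) [ 0.0001 -0.     -0.0103]  deg [ 0.02 -0.   -1.85]
shift after twist(frac) [0.0125 0.004  0.1731]
```

```bash
python3 -m inch '[{"xyz":[0.0126,0.0035,0],"twist":[0,0,0],"gripper":0},{"xyz":[0,0,0],"twist":[0,0,-0.0103],"gripper":0},{"xyz":[0,0,0.043],"twist":[0,0,0],"gripper":0},{"xyz":[0,0,0.043],"twist":[0,0,0],"gripper":0},{"xyz":[0,0,0.043],"twist":[0,0,0],"gripper":0},{"xyz":[0,0,0.043],"twist":[0,0,0],"gripper":0},{"xyz":[0,0,0],"twist":[0,0,0],"gripper":0}]' 60 && python3 -c "
from g import *
need([.529,.1985,.054],pickrot(12.7))
im=robot.snapshot('wrist');cv2.imwrite('pics/wrist2.png',im[:,:,::-1])
"
```

```text
clock: 2.9
position: [0.5266, 0.1964, 0.1171]
ee_rot: [179.6, -0.2, -77.3]
ft_force: [-0.7, 0.2, 0.6]
opening: 0.0856
t 2.90 pos [0.5266 0.1964 0.1171] F [-0.7  0.2  0.6] open 0.0856
shift(frac, present axes) [-0.0023 -0.0043  0.0841]  mm [-1.7 -3.3 63.1]
twist(frac) [ 0.0023 -0.0008 -0.0002]  deg [ 0.42 -0.15 -0.03]
shift after twist(frac) [-0.002  -0.0037  0.0841]
```

View pics/wrist2.png

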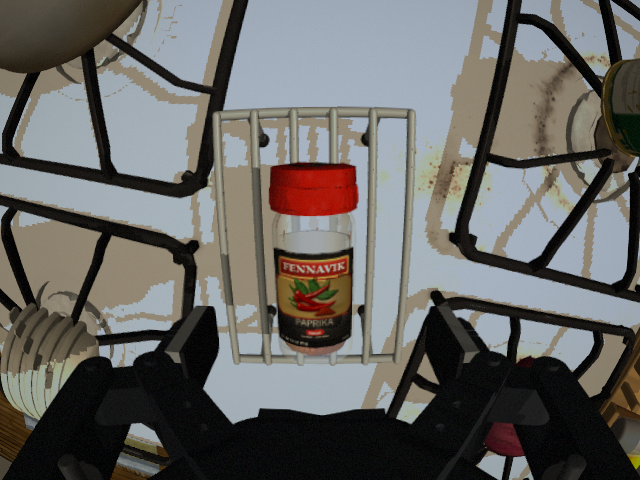

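```bash
python3 - <<'E'
from g import *
np.set_printoptions(suppress=True)
a=onz("wrist",(313.5,190),.071);b=onz("wrist",(315.5,340),.071);d=a-b;print(a,b,np.degrees(np.arctan2(d[1],d[0])))
u=d/np.linalg.norm(d); print(b+u*(.529-b[0])/u[0])
need([.529,.1985,.054],pickrot(12.7))
E
```

```text
[0.57092527 0.20963231 0.071     ] [0.48406207 0.18957156 0.071     ] 13.00426079666622
[0.529      0.19994982 0.071     ]
t 2.95 pos [0.5282 0.1973 0.1198] F [0.4 0.2 2.1] open 0.0855
shift(frac, present axes) [-0.0015 -0.0017  0.0877]  mm [-1.1 -1.3 65.7]
twist(frac) [ 0.0012 -0.0006  0.0002]  deg [ 0.22 -0.11  0.04]
shift after twist(frac) [-0.0013 -0.0014  0.0877]
```

```bash
python3 -m inch '[{"xyz":[-0.0008,0,0.022],"twist":[0,0,0],"gripper":0},{"xyz":[0,0,0.022],"twist":[0,0,0],"gripper":0},{"xyz":[0,0,0.022],"twist":[0,0,0],"gripper":0},{"xyz":[0,0,0.015],"twist":[0,0,0],"gripper":0},{"xyz":[0,0,0.006],"twist":[0,0,0],"gripper":0},{"xyz":[0,0,0],"twist":[0,0,0],"gripper":0},{"xyz":[0,0,0],"twist":[0,0,0],"gripper":0}]' 60 && python3 -c "
from g import *
need([.529,.199,.054],pickrot(12.7))
im=robot.snapshot('wrist');cv2.imwrite('pics/wrist3.png',im[:,:,::-1])
"
```

```text
clock: 3.65
position: [0.5297, 0.1995, 0.0568]
ee_rot: [-179.9, 0.0, -77.2]
ft_force: [-0.4, 0.7, 0.2]
opening: 0.0853
t 3.65 pos [0.5297 0.1995 0.0568] F [-0.4  0.7  0.2] open 0.0853
shift(frac, present axes) [0.0005 0.0011 0.0037]  mm [0.4 0.8 2.8]
twist(frac) [-0.0004  0.0001  0.0008]  deg [-0.07  0.02  0.14]
shift after twist(frac) [0.0005 0.0011 0.0037]
```

View pics/wrist3.png

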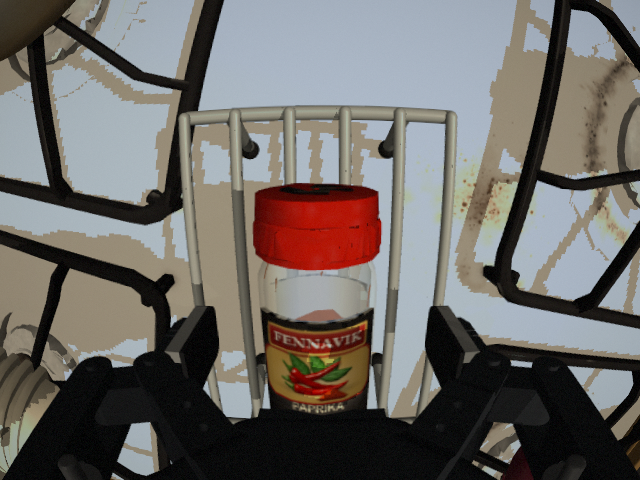

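The picture shows the jar centred between the open fingers (jar at column about 317, fingers' middle about 322). Closing.

```bash
python3 -m inch '[{"xyz":[0,0,0.002],"twist":[0,0,0],"gripper":0},{"xyz":[0,0,0],"twist":[0,0,0],"gripper":1},{"xyz":[0,0,0],"twist":[0,0,0],"gripper":1},{"xyz":[0,0,0],"twist":[0,0,0],"gripper":1},{"xyz":[0,0,0],"twist":[0,0,0],"gripper":1},{"xyz":[0,0,0],"twist":[0,0,0],"gripper":1},{"xyz":[0,0,0],"twist":[0,0,0],"gripper":1}]' 50 && python3 -m inch '[{"xyz":[0,0,0],"twist":[0,0,0],"gripper":1},{"xyz":[0,0,0],"twist":[0,0,0],"gripper":1}]' 50;  python3 -c "
from g import *
need([.529,.199,.054],pickrot(12.7))
im=robot.snapshot('wrist');cv2.imwrite('pics/wrist4.png',im[:,:,::-1])
"
```

```text
clock: 4.4
position: [0.5297, 0.2007, 0.0551]
ee_rot: [-179.9, 0.1, -77.1]
ft_force: [-3.2, 4.9, 4.4]
opening: 0.0409
clock: 4.6
position: [0.5297, 0.2007, 0.0551]
ee_rot: [-179.9, 0.1, -77.1]
ft_force: [-2.0, 5.0, 4.2]
opening: 0.0408
t 4.60 pos [0.5297 0.2007 0.0551] F [-2.   5.   4.2] open 0.0408
shift(frac, present axes) [0.002  0.0014 0.0015]  mm [1.5 1.1 1.1]
twist(frac) [-0.0007  0.0006  0.0009]  deg [-0.13  0.1   0.17]
shift after twist(frac) [0.002  0.0014 0.0015]
```

View pics/wrist4.png

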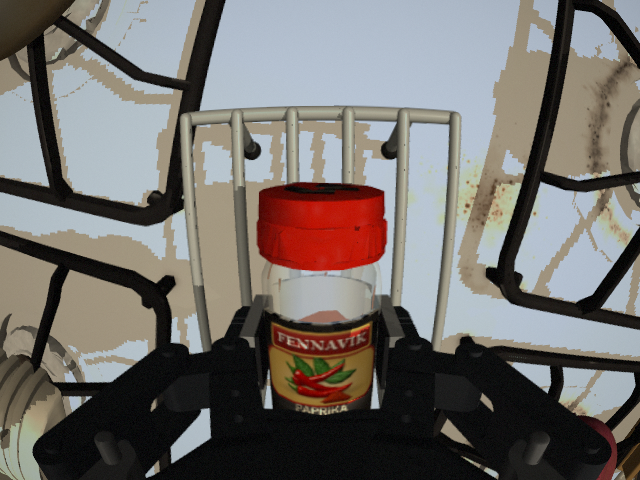

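Gripped at 41 mm opening, pads on the glass below the cap. Lifting.

```bash
python3 -m inch '[{"xyz":[0,0,-0.01],"twist":[0,0,0],"gripper":1},{"xyz":[0,0,-0.03],"twist":[0,0,0],"gripper":1},{"xyz":[0,0,-0.045],"twist":[0,0,0],"gripper":1},{"xyz":[0,0,-0.045],"twist":[0,0,0],"gripper":1},{"xyz":[0,0,-0.045],"twist":[0,0,0],"gripper":1},{"xyz":[0,0,-0.045],"twist":[0,0,0],"gripper":1},{"xyz":[0,0,-0.035],"twist":[0,0,0],"gripper":1},{"xyz":[0,0,0],"twist":[0,0,0],"gripper":1},{"xyz":[0,0,0],"twist":[0,0,0],"gripper":1}]' 50;  python3 -c "
from g import *
p=np.load('cradle.npy');Rm,o=T(p)
for n in ('scene','top'):
  im=robot.snapshot(n);cv2.imwrite('pics/%s5.png'%n,im[:,:,::-1])
# place target
tr=R.from_matrix(np.c_[Rm[:,1]*-1,-Rm[:,0],-Rm[:,2]]); print(np.linalg.det(tr.as_matrix()),tr.as_euler('xyz',degrees=True))
oo,pp,rr=cur()
print((rr.inv()*tr).as_euler('XYZ',degrees=True), (rr.inv()*tr).as_euler('ZYX',degrees=True))
need(o+Rm@np.array([.056,0,.10]),tr)
for s in (.0514,-.0536): print([proj(n,rr.apply([0,s,-.016])+pp) for n in ('scene','top')])
"
```

```text
clock: 5.55
position: [0.5289, 0.199, 0.246]
ee_rot: [-180.0, 0.0, -77.2]
ft_force: [-0.1, 0.0, -1.7]
opening: 0.0416
1.0 [-150.            0.          176.15646651]
[ -9.28895221  28.59031889 109.06044156] [ 1.06663224e+02 -9.52550849e-02  2.99397313e+01]
t 5.65 pos [0.5284 0.1987 0.2445] F [ 0.1 -0.1 -1. ] open 0.0412
shift(frac, present axes) [0.4687 0.1691 0.1418]  mm [351.6 126.8 106.4]
twist(frac) [0.1154 0.154  0.5774]  deg [ 20.77  27.72 103.94]
shift after twist(frac) [ 0.0278 -0.3604  0.3712]
[array([[221.6495119 , 183.59479762]]), array([[175.31515862, 235.19411044]])]
[array([[160.23034823, 173.14663104]]), array([[161.83904356, 171.11698799]])]
```

```bash
python3 -c "
from g import *
print(robot.get_obs()['joint_positions'].round(1))
need([.478,-.05,.27],pickrot(12.7))
crop('pics/scene5.png',120,120,160,120,5,'pics/s5.png')
crop('pics/top5.png',110,130,120,150,4,'pics/t5.png')
"
```

```text
[ 40.5   9.8 -12.3  -0.  -68.1  62.4]
t 5.65 pos [0.5284 0.1987 0.2445] F [ 0.1 -0.1 -1. ] open 0.0412
shift(frac, present axes) [ 0.3085  0.1391 -0.0336]  mm [231.3 104.4 -25.2]
twist(frac) [ 0.0006 -0.0002  0.0007]  deg [ 0.11 -0.03  0.12]
shift after twist(frac) [ 0.3087  0.1384 -0.034 ]
```

View pics/s5.png

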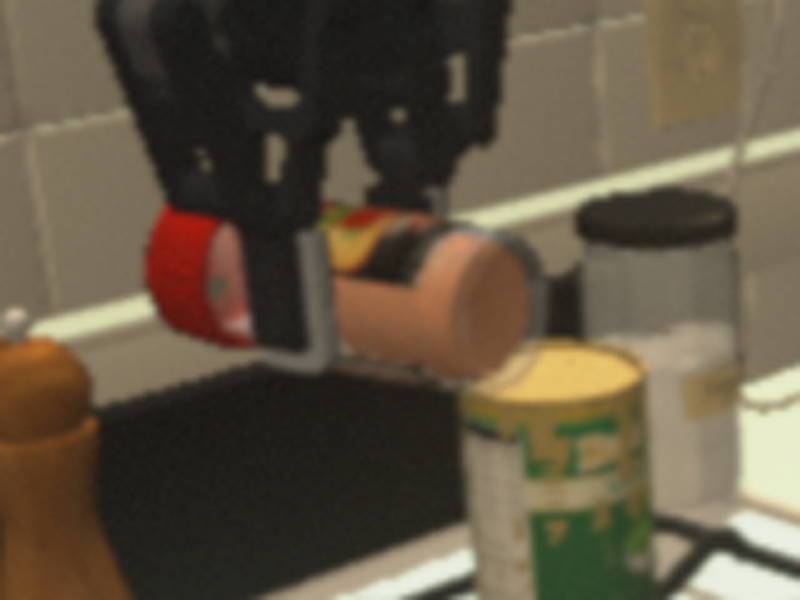

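View pics/t5.png

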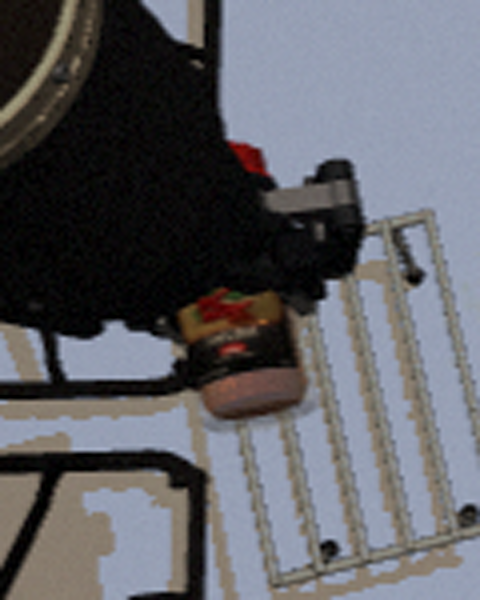

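```bash
python3 -m inch '[{"xyz":[0.03,0.0135,-0.005],"twist":[0,0,0],"gripper":1},{"xyz":[0.05,0.0225,-0.0055],"twist":[0,0,0],"gripper":1},{"xyz":[0.05,0.0225,-0.0055],"twist":[0,0,0],"gripper":1},{"xyz":[0.05,0.0225,-0.0055],"twist":[0,0,0],"gripper":1},{"xyz":[0.05,0.0225,-0.0055],"twist":[0,0,0],"gripper":1},{"xyz":[0.05,0.0225,-0.0055],"twist":[0,0,0],"gripper":1},{"xyz":[0.03,0.013,-0.002],"twist":[0,0,0],"gripper":1},{"xyz":[0,0,0],"twist":[0,0,0.04],"gripper":1},{"xyz":[0,0,0],"twist":[0,0,0.043],"gripper":1},{"xyz":[0,0,0],"twist":[0,0,0.043],"gripper":1}]' 50 && python3 -m inch '[{"xyz":[0,0,0],"twist":[0,0,0.043],"gripper":1},{"xyz":[0,0,0],"twist":[0,0,0.043],"gripper":1},{"xyz":[0,0,0],"twist":[0,0,0.043],"gripper":1},{"xyz":[0,0,0],"twist":[0,0,0.043],"gripper":1},{"xyz":[0,0,0],"twist":[0,0,0.043],"gripper":1},{"xyz":[0,0,0],"twist":[0,0,0.043],"gripper":1},{"xyz":[0,0,0],"twist":[0,0,0.043],"gripper":1},{"xyz":[0,0,0],"twist":[0,0,0.043],"gripper":1},{"xyz":[0,0,0],"twist":[0,0,0.043],"gripper":1},{"xyz":[0,0,0],"twist":[0,0,0.043],"gripper":1}]' 50;  python3 -c "
from g import *
p=np.load('cradle.npy');Rm,o=T(p)
tr=R.from_matrix(np.c_[Rm[:,1]*-1,-Rm[:,0],-Rm[:,2]])
print(robot.get_obs()['joint_positions'].round(1))
oo,pp,rr=cur();print((rr.inv()*tr).as_euler('ZYX')/np.pi)
need(o+Rm@np.array([.056,0,.10]),tr)
"
```

```text
clock: 6.65
position: [0.4781, -0.0517, 0.2705]
ee_rot: [179.9, -0.0, -100.2]
ft_force: [0.1, -0.7, -1.3]
opening: 0.0413
clock: 7.65
position: [0.4781, -0.0513, 0.2705]
ee_rot: [-180.0, -0.1, -177.6]
ft_force: [0.0, 0.3, -0.4]
opening: 0.0412
[ 17.4   0.5 -19.2  -0.  -70.4 -15. ]
[ 0.03478228 -0.00066395  0.16646466]
t 7.65 pos [ 0.4781 -0.0513  0.2705] F [ 0.   0.3 -0.4] open 0.0412
shift(frac, present axes) [ 0.0005 -0.1614  0.1759]  mm [   0.4 -121.1  131.9]
twist(frac) [0.1663 0.0084 0.0342]  deg [29.94  1.52  6.15]
shift after twist(frac) [-0.0167 -0.0512  0.2326]
```

```bash
python3 -m inch '[{"xyz":[0,0,0],"twist":[0,0,0.0348],"gripper":1},{"xyz":[0,0,0],"twist":[0.0333,0,0],"gripper":1},{"xyz":[0,0,0],"twist":[0.0333,0,0],"gripper":1},{"xyz":[0,0,0],"twist":[0.0333,0,0],"gripper":1},{"xyz":[0,0,0],"twist":[0.0333,0,0],"gripper":1},{"xyz":[0,0,0],"twist":[0.0333,0,0],"gripper":1},{"xyz":[0,0,0],"twist":[0,0,0],"gripper":1},{"xyz":[0,0,0],"twist":[0,0,0],"gripper":1},{"xyz":[0,0,0],"twist":[0,0,0],"gripper":1}]' 50;  python3 -c "
from g import *
p=np.load('cradle.npy');Rm,o=T(p)
tr=R.from_matrix(np.c_[Rm[:,1]*-1,-Rm[:,0],-Rm[:,2]])
print(robot.get_obs()['joint_positions'].round(1))
need(o+Rm@np.array([.056,0,.10]),tr)
for n in ('scene','top','wrist'):
  im=robot.snapshot(n);cv2.imwrite('pics/%s6.png'%n,im[:,:,::-1])
for c in [(-4,-42,53),(124,22,63),(124,-106,63),(-8,19,24),(-8,-19,24),(0,19,24),(0,-19,24)]: print(c,proj('wrist',o+Rm@(np.array(c)/1000)))
"
```

```text
clock: 8.55
position: [0.4789, -0.051, 0.2714]
ee_rot: [-150.1, -0.0, 176.5]
ft_force: [0.1, -0.5, -1.1]
opening: 0.0412
[ 35.6   5.1 -29.8  23.4 -76.2 -49.1]
t 8.55 pos [ 0.4789 -0.051   0.2714] F [ 0.1 -0.5 -1.1] open 0.0412
shift(frac, present axes) [-0.015  -0.0515  0.2338]  mm [-11.2 -38.6 175.3]
twist(frac) [0.0006 0.0007 0.0015]  deg [0.11 0.13 0.27]
shift after twist(frac) [-0.0157 -0.0509  0.2338]
(-4, -42, 53) [[351.58611047 232.66447458]]
(124, 22, 63) [[286.09143706 103.87552851]]
(124, -106, 63) [[420.67748308 106.94542219]]
(-8, 19, 24) [[293.81294337 229.20939442]]
(-8, -19, 24) [[328.52153463 229.26898418]]
(0, 19, 24) [[293.68615197 222.10428318]]
(0, -19, 24) [[328.57067179 222.15006635]]
```

View pics/wrist6.png

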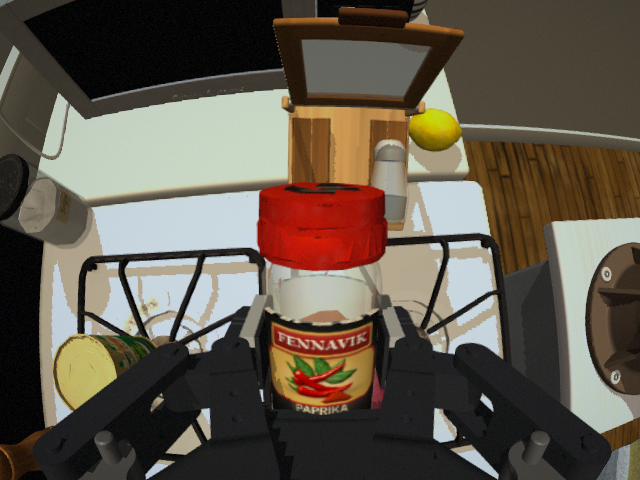

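View pics/scene6.png

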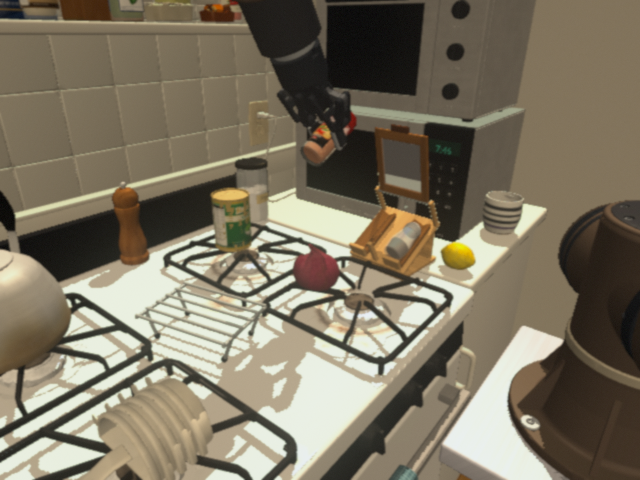

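View pics/top6.png

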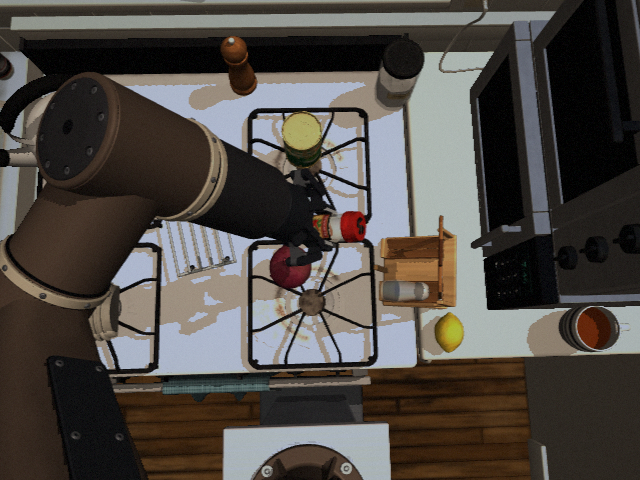

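```bash
python3 - <<'E'
from g import *
np.set_printoptions(suppress=True)
crop("pics/wrist6.png",240,165,170,140,4.5,"pics/w6c.png")
o,p,r=cur()
for z in (-.014,-.017,-.020):
  print(z,[proj("wrist",p+r.apply([0,y,z]))[0].round(1) for y in (-.05,-.054,-.058)], "bottom/top of face",[proj("wrist",p+r.apply([0,-.054,z+s]))[0].round(1) for s in (-.022,.022)])
print([proj("wrist",p+r.apply([0.022*s,-.048,-.017]))[0].round(1) for s in (-1,1)])
E
```

```text
-0.014 [array([320.1, 207.9]), array([320.1, 196.6]), array([320. , 185.2])] bottom/top of face [array([319.8, 208.8]), array([320.3, 187.9])]
-0.017 [array([320.1, 209.5]), array([320., 198.]), array([320. , 186.4])] bottom/top of face [array([319.7, 210.9]), array([320.2, 188.9])]
-0.02 [array([320. , 211.3]), array([320. , 199.5]), array([320. , 187.6])] bottom/top of face [array([319.7, 213.1]), array([320.2, 190. ])]
[array([256.7, 215.6]), array([383.5, 215.4])]
```

View pics/w6c.png

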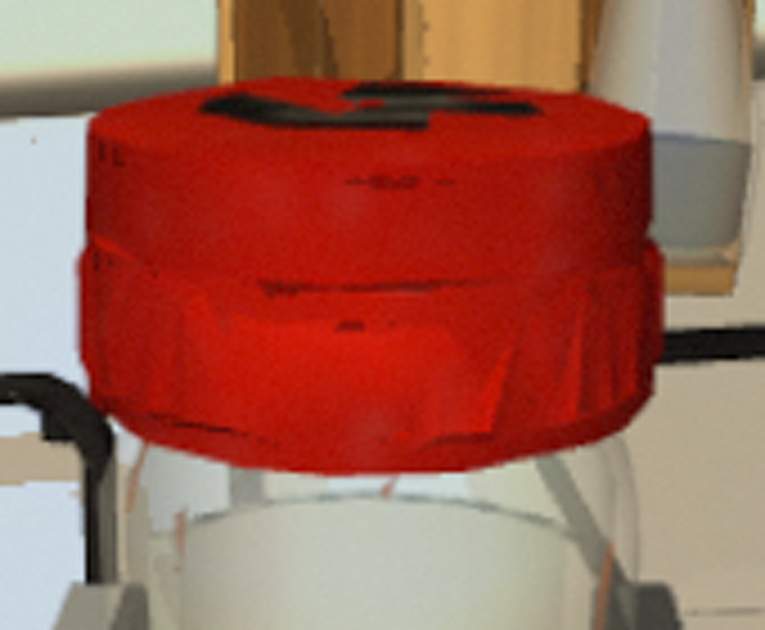

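The wrist picture puts the hinge posts at (287,103) and (421,107), where the fitted rack predicts them. The cap top's centre is near (322,191), so the base is about 48 mm from the grasp and the axis 18 mm behind the TCP. Approaching.

```bash
python3 -m inch '[{"xyz":[-0.0155,0,0],"twist":[0,0,0.0015],"gripper":1},{"xyz":[0,-0.012,0.03],"twist":[0,0,0],"gripper":1},{"xyz":[0,-0.012,0.04],"twist":[0,0,0],"gripper":1},{"xyz":[0,-0.012,0.04],"twist":[0,0,0],"gripper":1},{"xyz":[0,-0.012,0.04],"twist":[0,0,0],"gripper":1},{"xyz":[0,0,0.04],"twist":[0,0,0],"gripper":1},{"xyz":[0,0,0.04],"twist":[0,0,0],"gripper":1},{"xyz":[0,0,0.02],"twist":[0,0,0],"gripper":1},{"xyz":[0,0,0],"twist":[0,0,0],"gripper":1},{"xyz":[0,0,0],"twist":[0,0,0],"gripper":1}]' 50;  python3 -c "
from g import *
p=np.load('cradle.npy');Rm,o=T(p)
tr=R.from_matrix(np.c_[Rm[:,1]*-1,-Rm[:,0],-Rm[:,2]])
oo,pp,rr=cur();print('cradle',(pp-o)@Rm)
need(o+Rm@np.array([.053,0,.020]),tr)
for n in ('scene','wrist'):
  im=robot.snapshot(n);cv2.imwrite('pics/%s7.png'%n,im[:,:,::-1])
for c in [(-4,-42,53),(124,22,63),(124,-106,63),(112,18,13),(112,-18,13),(112,0,0)]: print(c,proj('wrist',o+Rm@(np.array(c)/1000)))
"
python3 -c "
from h import *
crop('pics/scene7.png',300,60,160,220,3,'pics/s7.png')"
```

```text
clock: 9.7
position: [0.4836, -0.1762, 0.1275]
ee_rot: [-150.0, 0.2, 176.2]
ft_force: [1.4, 0.3, -0.8]
opening: 0.0413
cradle [0.0537629  0.00125603 0.08847179]
t 9.70 pos [ 0.4836 -0.1762  0.1275] F [ 1.4  0.3 -0.8] open 0.0413
shift(frac, present axes) [0.0019 0.001  0.0913]  mm [ 1.5  0.7 68.5]
twist(frac) [ 0.0002  0.001  -0.0001]  deg [ 0.03  0.17 -0.03]
shift after twist(frac) [0.0017 0.001  0.0913]
(-4, -42, 53) [[395.09507806 371.95775023]]
(124, 22, 63) [[275.4319565  146.34720218]]
(124, -106, 63) [[535.36128839 156.38184753]]
(112, 18, 13) [[293.37691685 164.08362454]]
(112, -18, 13) [[354.89081355 164.04027122]]
(112, 0, 0) [[324.09061716 162.30761907]]
```

View pics/wrist7.png

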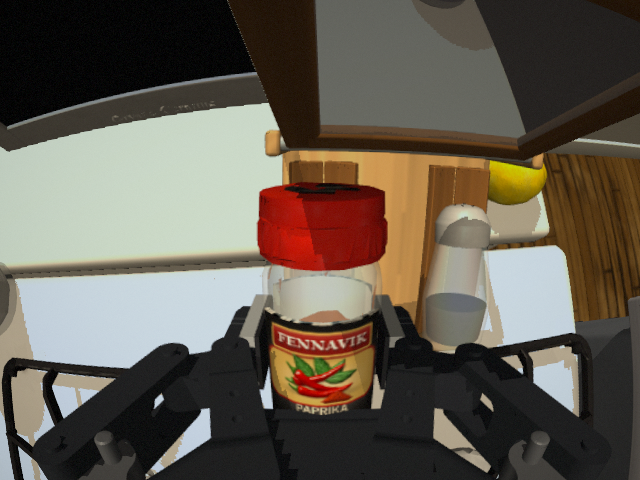

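View pics/s7.png

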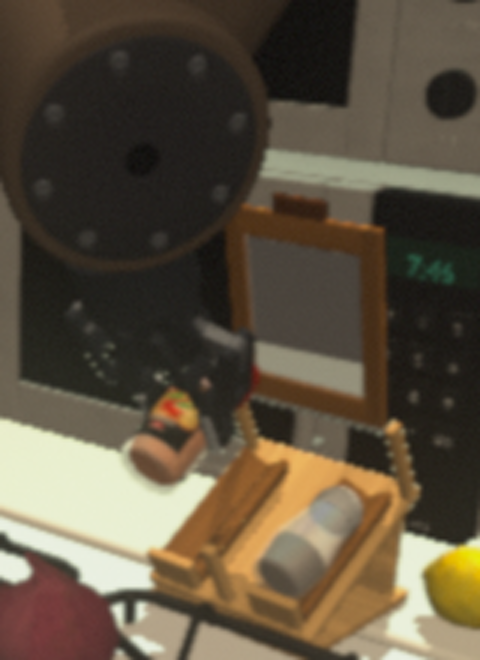

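Groove walls end at (289,163) and (357,163) in the wrist picture, centred on column 323 as predicted. Descending to just above the seat.

```bash
python3 -m inch '[{"xyz":[0.0018,0,0.02],"twist":[0,0,0],"gripper":1},{"xyz":[0,0,0.025],"twist":[0,0,0],"gripper":1},{"xyz":[0,0,0.025],"twist":[0,0,0],"gripper":1},{"xyz":[0,0,0.015],"twist":[0,0,0],"gripper":1},{"xyz":[0,0,0.006],"twist":[0,0,0],"gripper":1},{"xyz":[0,0,0],"twist":[0,0,0],"gripper":1},{"xyz":[0,0,0],"twist":[0,0,0],"gripper":1}]' 50;  cat > st.py <<'E'
from g import *
np.set_printoptions(suppress=True)
p=np.load('cradle.npy');Rm,o=T(p)
tr=R.from_matrix(np.c_[Rm[:,1]*-1,-Rm[:,0],-Rm[:,2]])
oo,pp,rr=cur();print('cradle mm',((pp-o)@Rm*1000).round(1),'Fcradle',(Rm.T@oo['ft_force']).round(1),'M',oo['moment'].round(2))
need(o+Rm@np.array([.051,0,.008]),tr)
E
python3 st.py;  python3 -c "
from h import *
im=robot.snapshot('scene');cv2.imwrite('pics/scene8.png',im[:,:,::-1])
crop('pics/scene8.png',330,150,120,140,4,'pics/s8.png')"
```

```text
clock: 10.5
position: [0.4803, -0.2095, 0.0687]
ee_rot: [-150.0, 0.2, 176.3]
ft_force: [-0.2, 1.1, -1.7]
opening: 0.0406
cradle mm [53.3  0.2 20.8] Fcradle [-1.8 -0.2 -1. ] M [ 1.78 -0.13 -0.01]
t 10.50 pos [ 0.4803 -0.2095  0.0687] F [-0.2  1.1 -1.7] open 0.0406
shift(frac, present axes) [0.0004 0.0031 0.0171]  mm [ 0.3  2.3 12.8]
twist(frac) [0.0002 0.0014 0.    ]  deg [0.04 0.26 0.  ]
shift after twist(frac) [0.0003 0.0031 0.0171]
```

View pics/s8.png

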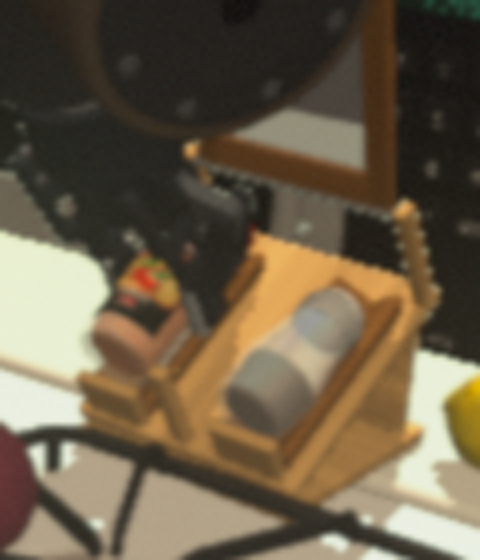

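The scene picture shows the jar just above its groove, its base (125,345 in the crop) behind the stop. Lowering gently.

```bash
python3 -m inch '[{"xyz":[0,0,0.003],"twist":[0,0,0],"gripper":1},{"xyz":[0,0,0.003],"twist":[0,0,0],"gripper":1},{"xyz":[0,0,0.003],"twist":[0,0,0],"gripper":1},{"xyz":[0,0,0.002],"twist":[0,0,0],"gripper":1},{"xyz":[0,0,0],"twist":[0,0,0],"gripper":1}]' 50; python3 st.py
```

```text
clock: 11.05
position: [0.4816, -0.213, 0.0623]
ee_rot: [-150.1, 0.4, 176.4]
ft_force: [-3.5, 13.3, 16.9]
opening: 0.0409
cradle mm [53.   1.7 13.6] Fcradle [-2.8 -4.4 21.1] M [ 2.83  1.18 -1.37]
t 11.05 pos [ 0.4816 -0.213   0.0623] F [-3.5 13.3 16.9] open 0.0409
shift(frac, present axes) [0.0024 0.0027 0.0075]  mm [1.8 2.  5.6]
twist(frac) [ 0.0004  0.0025 -0.0002]  deg [ 0.07  0.45 -0.03]
shift after twist(frac) [0.0023 0.0027 0.0075]
```

```bash
python3 -c "
from h import *
for n in ('scene','wrist'):
  im=robot.snapshot(n);cv2.imwrite('pics/%s9.png'%n,im[:,:,::-1])
crop('pics/scene9.png',330,180,110,100,6,'pics/s9.png')"; python3 st.py
```

```text
cradle mm [53.   1.7 13.6] Fcradle [-2.8 -5.1 21.3] M [ 2.8   1.22 -1.4 ]
t 11.15 pos [ 0.4816 -0.213   0.0623] F [-4.2 13.3 17. ] open 0.0406
shift(frac, present axes) [0.0024 0.0027 0.0075]  mm [1.8 2.  5.6]
twist(frac) [ 0.0004  0.0025 -0.0002]  deg [ 0.07  0.45 -0.03]
shift after twist(frac) [0.0023 0.0027 0.0075]
```

View pics/s9.png

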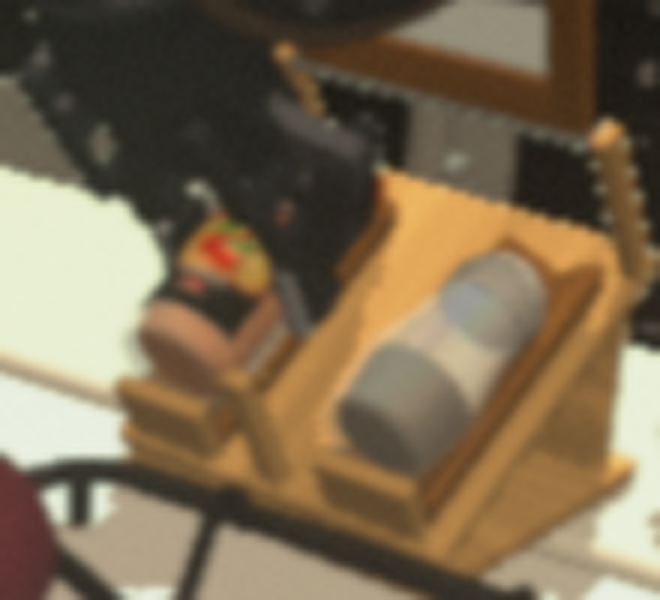

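View pics/wrist9.png

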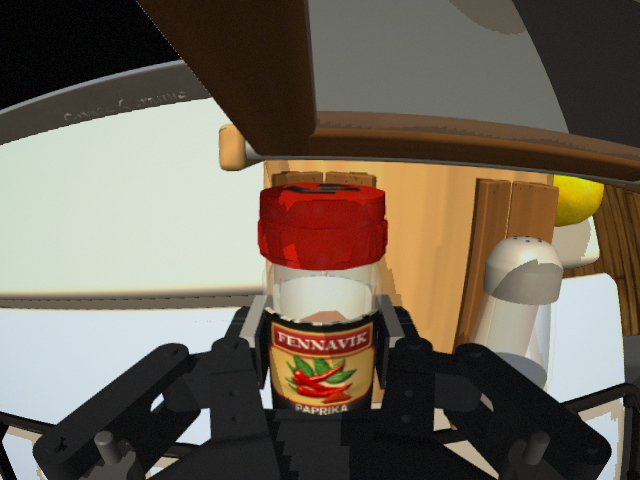

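```bash
python3 -m inch '[{"xyz":[0.0015,0,0],"twist":[0,0,0],"gripper":1},{"xyz":[0.001,0,0],"twist":[0,0,0],"gripper":1},{"xyz":[0,0,0],"twist":[0,0,0],"gripper":1}]' 50; python3 st.py
```

```text
clock: 11.45
position: [0.4815, -0.2127, 0.0624]
ee_rot: [-150.1, 0.5, 176.4]
ft_force: [6.3, 1.9, 6.9]
opening: 0.0413
cradle mm [52.9  1.6 13.9] Fcradle [1.4 6.2 7.2] M [ 1.01 -2.05  0.87]
t 11.45 pos [ 0.4815 -0.2127  0.0624] F [6.3 1.9 6.9] open 0.0413
shift(frac, present axes) [0.0022 0.0025 0.0078]  mm [1.6 1.8 5.8]
twist(frac) [ 0.0006  0.0031 -0.0001]  deg [ 0.11  0.56 -0.01]
shift after twist(frac) [0.0021 0.0025 0.0078]
```

Moving sideways barely shifts it while the lateral force flips sign, so both V walls hold the jar: it is seated. Centring, then easing it downhill to feel the stop.

```bash
python3 -m inch '[{"xyz":[-0.0013,0,0],"twist":[0,0,0],"gripper":1},{"xyz":[0,0.0015,0],"twist":[0,0,0],"gripper":1},{"xyz":[0,0,0],"twist":[0,0,0],"gripper":1}]' 50; python3 st.py;  python3 -m inch '[{"xyz":[0,0.0015,0],"twist":[0,0,0],"gripper":1},{"xyz":[0,0,0],"twist":[0,0,0],"gripper":1}]' 50; python3 st.py
```

```text
clock: 11.75
position: [0.4816, -0.2125, 0.0622]
ee_rot: [-150.0, 0.4, 176.4]
ft_force: [2.8, 1.7, 11.1]
opening: 0.0414
cradle mm [52.6  1.7 13.8] Fcradle [ 3.9  2.6 10.5] M [ 0.05 -0.89  0.28]
t 11.75 pos [ 0.4816 -0.2125  0.0622] F [ 2.8  1.7 11.1] open 0.0414
shift(frac, present axes) [0.0023 0.0021 0.0077]  mm [1.7 1.6 5.7]
twist(frac) [ 0.      0.0026 -0.0002]  deg [ 0.    0.47 -0.03]
shift after twist(frac) [0.0022 0.0021 0.0077]
clock: 11.95
position: [0.4817, -0.2117, 0.0617]
ee_rot: [-150.0, 0.4, 176.4]
ft_force: [3.9, 0.4, 11.6]
opening: 0.0412
cradle mm [51.6  1.7 13.8] Fcradle [ 5.2  3.9 10.4] M [-0.45 -1.24  0.5 ]
t 11.95 pos [ 0.4817 -0.2117  0.0617] F [ 3.9  0.4 11.6] open 0.0412
shift(frac, present axes) [0.0024 0.0008 0.0077]  mm [1.8 0.6 5.7]
twist(frac) [-0.      0.0026 -0.0002]  deg [-0.01  0.47 -0.04]
shift after twist(frac) [0.0023 0.0008 0.0077]
```

```bash
python3 -m inch '[{"xyz":[-0.0004,0.0015,0],"twist":[0,0,0],"gripper":1},{"xyz":[0,0,0],"twist":[0,0,0],"gripper":1}]' 50; python3 st.py|head -1;  python3 -m inch '[{"xyz":[0,0.0015,0],"twist":[0,0,0],"gripper":1},{"xyz":[0,0,0],"twist":[0,0,0],"gripper":1}]' 50; python3 st.py|head -1; python3 -c "
from h import *
im=robot.snapshot('scene');cv2.imwrite('pics/scene10.png',im[:,:,::-1])
crop('pics/scene10.png',330,180,110,100,6,'pics/s10.png')"
```

```text
clock: 12.15
position: [0.4819, -0.2109, 0.0612]
ee_rot: [-150.0, 0.4, 176.3]
ft_force: [3.9, -0.9, 12.9]
opening: 0.0413
cradle mm [50.7  1.9 13.7] Fcradle [ 7.   4.  10.9] M [-0.82 -1.2   0.38]
clock: 12.35
position: [0.4819, -0.2101, 0.0608]
ee_rot: [-150.0, 0.4, 176.3]
ft_force: [3.9, -3.2, 12.5]
opening: 0.0411
cradle mm [49.8  1.9 13.7] Fcradle [8.8 4.1 9.4] M [-1.22 -1.35  0.51]
```

View pics/s10.png

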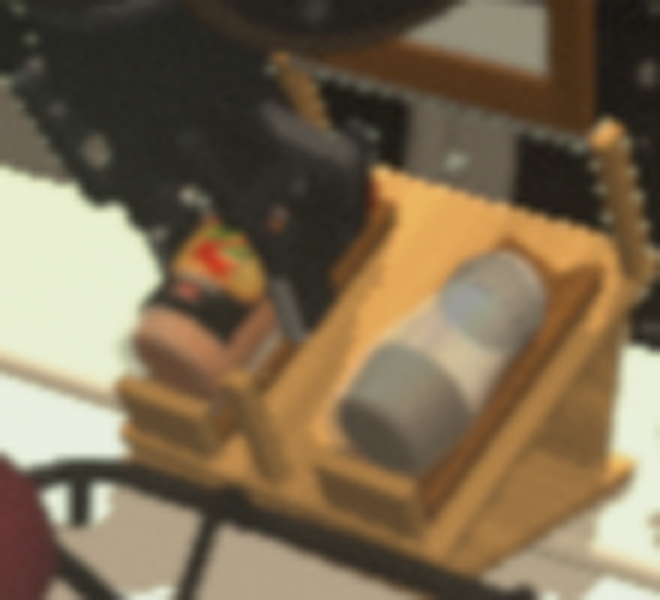

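The jar now sits against or within a couple of millimetres of the stop (base centre at crop (180,350), stop's middle at (167,405), like the shaker). Easing the preload while still holding, then a short dwell.

```bash
python3 -m inch '[{"xyz":[-0.0006,-0.0008,-0.0012],"twist":[0,0,0],"gripper":1},{"xyz":[0,0,0],"twist":[0,0,0],"gripper":1},{"xyz":[0,0,0],"twist":[0,0,0],"gripper":1},{"xyz":[0,0,0],"twist":[0,0,0],"gripper":1},{"xyz":[0,0,0],"twist":[0,0,0],"gripper":1}]' 50; python3 st.py; python3 -c "
from h import *
im=robot.snapshot('wrist');cv2.imwrite('pics/wrist10.png',im[:,:,::-1])"
```

```text
clock: 12.9
position: [0.4817, -0.21, 0.0609]
ee_rot: [-150.0, 0.3, 176.3]
ft_force: [4.7, -2.4, 5.0]
opening: 0.0411
cradle mm [49.8  1.7 13.9] Fcradle [4.3 4.8 3.3] M [-0.14 -1.79  0.73]
t 12.90 pos [ 0.4817 -0.21    0.0609] F [ 4.7 -2.4  5. ] open 0.0411
shift(frac, present axes) [ 0.0023 -0.0016  0.0078]  mm [ 1.7 -1.2  5.9]
twist(frac) [ 0.0001  0.0021 -0.0002]  deg [ 0.02  0.38 -0.04]
shift after twist(frac) [ 0.0023 -0.0016  0.0078]
```

View pics/wrist10.png

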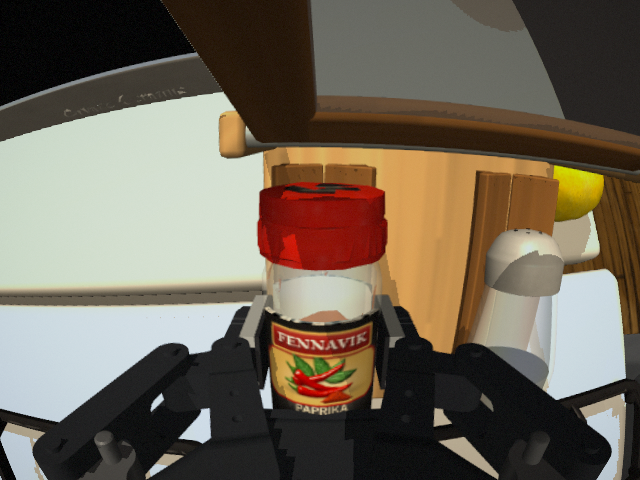

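```bash
python3 -m inch '[{"xyz":[0,0,0],"twist":[0,0,0],"gripper":0.8},{"xyz":[0,0,0],"twist":[0,0,0],"gripper":0.4},{"xyz":[0,0,0],"twist":[0,0,0],"gripper":0.35},{"xyz":[0,0,0],"twist":[0,0,0],"gripper":0.35},{"xyz":[0,0,0],"twist":[0,0,0],"gripper":0.35},{"xyz":[0,0,0],"twist":[0,0,0],"gripper":0.35}]' 50; python3 st.py; python3 -c "
from h import *
im=robot.snapshot('wrist');cv2.imwrite('pics/wrist11.png',im[:,:,::-1])"
```

```text
clock: 13.55
position: [0.4791, -0.2102, 0.0594]
ee_rot: [-150.0, 0.1, 176.3]
ft_force: [0.2, 0.2, -0.0]
opening: 0.0556
cradle mm [49.3 -0.9 12.4] Fcradle [-0.2  0.2  0.1] M [ 1.61 -0.13 -0.03]
t 13.55 pos [ 0.4791 -0.2102  0.0594] F [ 0.2  0.2 -0. ] open 0.0556
shift(frac, present axes) [-0.0012 -0.0022  0.0059]  mm [-0.9 -1.7  4.4]
twist(frac) [0.0001 0.0008 0.0002]  deg [0.03 0.15 0.03]
shift after twist(frac) [-0.0012 -0.0022  0.0059]
```

View pics/wrist11.png

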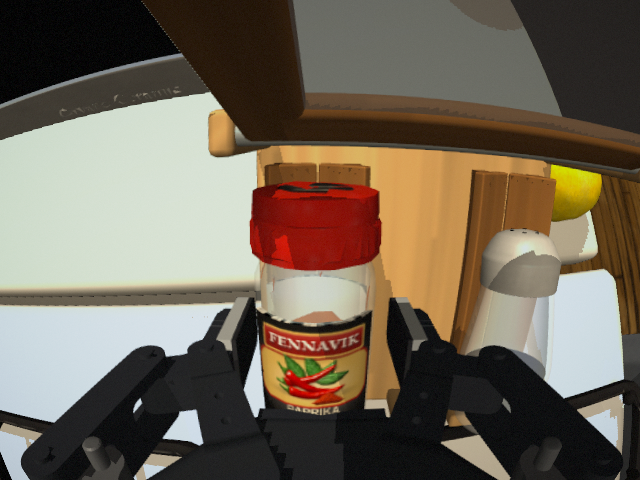

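Released; the force is zero and the jar stays put (cap at column 316). Re-centring by 2.6 mm and backing out.

```bash
python3 -m inch '[{"xyz":[-0.0033,0,0],"twist":[0,0,0],"gripper":0.3},{"xyz":[0,0,0],"twist":[0,0,0],"gripper":0.25},{"xyz":[0,0,-0.01],"twist":[0,0,0],"gripper":0.25},{"xyz":[0,0,-0.03],"twist":[0,0,0],"gripper":0.25},{"xyz":[0,0,-0.045],"twist":[0,0,0],"gripper":0.25},{"xyz":[0,0,-0.045],"twist":[0,0,0],"gripper":0.25},{"xyz":[0,0,-0.045],"twist":[0,0,0],"gripper":0.25},{"xyz":[0,0,-0.045],"twist":[0,0,0],"gripper":0.25},{"xyz":[0,0,-0.03],"twist":[0,0,0],"gripper":0.25},{"xyz":[0,0,0],"twist":[0,0,0],"gripper":0.25}]' 50; python3 st.py; python3 -c "
from h import *
for n in ('wrist','scene','top'):
  im=robot.snapshot(n);cv2.imwrite('pics/%s12.png'%n,im[:,:,::-1])
crop('pics/scene12.png',330,120,120,160,3.6,'pics/s12.png')
"
```

```text
clock: 14.6
position: [0.4892, -0.1146, 0.2248]
ee_rot: [-150.2, 0.4, 176.4]
ft_force: [-0.0, -0.9, -0.6]
opening: 0.0641
cradle mm [ 48.8   2.8 203.7] Fcradle [ 0.5  0.1 -1. ] M [ 1.62 -0.12  0.02]
t 14.60 pos [ 0.4892 -0.1146  0.2248] F [-0.  -0.9 -0.6] open 0.0641
shift(frac, present axes) [ 0.0058 -0.0039  0.2609]  mm [  4.3  -2.9 195.7]
twist(frac) [0.0012 0.0026 0.0001]  deg [0.21 0.47 0.01]
shift after twist(frac) [ 0.0037 -0.0029  0.261 ]
```

View pics/wrist12.png

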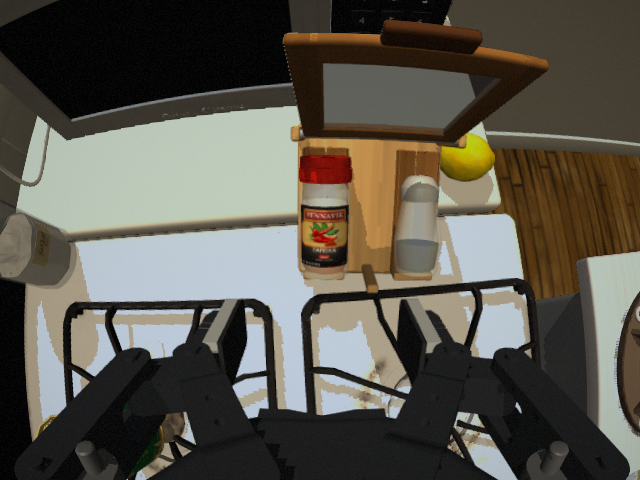

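View pics/s12.png

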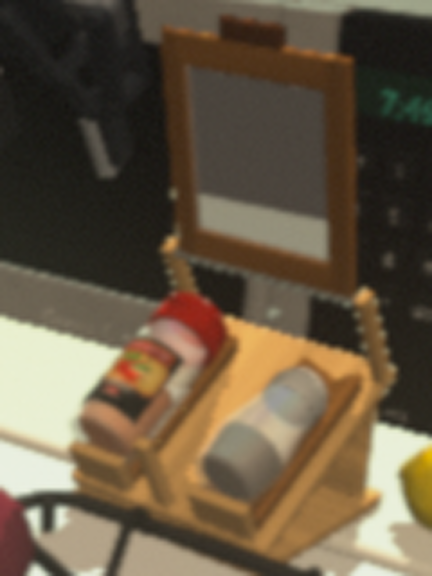

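Wrist and scene pictures show the jar lying parallel in the far groove, cap uphill, base at the stop, and the shaker unmoved. Now I'll measure the cover angle and plan its closing arc.

```bash
cat > cov.py <<'E'
from g import *
np.set_printoptions(suppress=True)
p=np.load('cradle.npy');Rm,o=T(p); yaw=p[3]
H=o+Rm@[.124,-.042,.058]
ex=np.array([np.cos(yaw),np.sin(yaw),0]); ez=np.array([0,0,1.])
def face(q,r,y=0):   # mid-thickness point on cover
    a=np.pi-q+np.pi/6; ey=np.array([-np.sin(yaw),np.cos(yaw),0])
    return H+r*(np.cos(a)*ex+np.sin(a)*ez)+y*ey
def tcp(q,r,clear=0,half=.011):
    a=np.pi-q+np.pi/6; n=a-np.pi/2
    return face(q,r)+(.003+clear)*(np.cos(n)*ex+np.sin(n)*ez)+half*(1 if np.cos(n)>0 else -1)*ex
E
python3 - <<'E'
from cov import *
o_,pp,rr=cur()
for q in (1.75,1.8,1.85,1.9): print(q,proj("wrist",[face(q,.152,-.02),face(q,.152,.02),face(q,.14,-.059),face(q,.14,.059)]).round(0).tolist())
print("H",H)
for q,r in [(1.85,.138),(1.6,.138),(1.3,.14),(1,.143),(.7,.145),(.53,.145),(.5,.123),(.3,.125),(.1,.125),(0,.125)]: print(q,tcp(q,r).round(4))
print("start",tcp(1.85,.138,.02))
tv=R.from_euler('xyz',[180,0,176.2],degrees=True)
s=tcp(1.85,.138,.02); need([s[0],s[1],.34],tv)
E
python3 -c "
from h import *
crop('pics/wrist12.png',270,0,300,160,2.6,'pics/w12c.png')"
```

```text
1.75 [[486.0, 74.0], [384.0, 64.0], [552.0, 95.0], [278.0, 75.0]]
1.8 [[484.0, 56.0], [383.0, 46.0], [550.0, 80.0], [278.0, 58.0]]
1.85 [[482.0, 39.0], [382.0, 29.0], [548.0, 66.0], [279.0, 43.0]]
1.9 [[479.0, 24.0], [380.0, 13.0], [545.0, 53.0], [280.0, 29.0]]
H [ 0.43530885 -0.24921966  0.13621046]
1.85 [ 0.4366 -0.2298  0.2708]
1.6 [ 0.4388 -0.1975  0.2591]
1.3 [ 0.4411 -0.1626  0.2365]
1 [ 0.443  -0.1348  0.2045]
0.7 [ 0.4441 -0.1183  0.1646]
0.53 [ 0.4443 -0.1155  0.1401]
0.5 [ 0.4443 -0.1155  0.1363]
0.3 [ 0.4443 -0.116   0.1114]
0.1 [ 0.4438 -0.1233  0.0876]
0 [ 0.4434 -0.1287  0.0763]
start [ 0.43531389 -0.24914457  0.27567493]
t 14.75 pos [ 0.4869 -0.1167  0.2216] F [-0.6 -0.   0.4] open 0.0646
shift(frac, present axes) [ 0.0569 -0.2354 -0.0467]  mm [  42.7 -176.5  -35. ]
twist(frac) [-0.1663  0.0006  0.0002]  deg [-29.94   0.11   0.04]
shift after twist(frac) [ 0.057  -0.1807 -0.1578]
```

View pics/w12c.png

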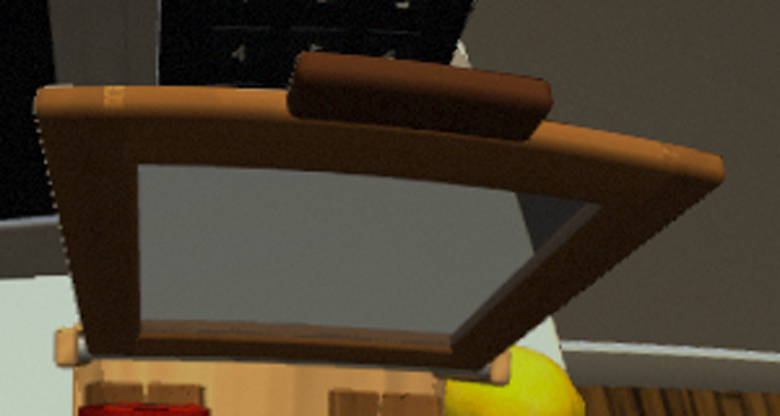

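Cover corners read at (284,38) and (548,64), tab ends at (383,28) and (482,38): angle 1.855 rad. Turning the tool upright, rising with the fingers shut, then going behind the cover.

```bash
python3 -m inch '[{"xyz":[0,0,0],"twist":[-0.0416,0,0],"gripper":1},{"xyz":[0,0,0],"twist":[-0.0416,0,0],"gripper":1},{"xyz":[0,0,0],"twist":[-0.0416,0,0],"gripper":1},{"xyz":[0,0,0],"twist":[-0.0416,0,0],"gripper":1},{"xyz":[0,0,-0.04],"twist":[0,0,0],"gripper":1},{"xyz":[0,0,-0.04],"twist":[0,0,0],"gripper":1},{"xyz":[0,0,-0.04],"twist":[0,0,0],"gripper":1},{"xyz":[0,0,-0.04],"twist":[0,0,0],"gripper":1},{"xyz":[0,0,0],"twist":[0,0,0],"gripper":1},{"xyz":[0,0,0],"twist":[0,0,0],"gripper":1}]' 50; python3 -c "
from cov import *
tv=R.from_euler('xyz',[180,0,176.2],degrees=True)
s=tcp(1.86,.138,.02); need([s[0],s[1],.34],tv)"
```

```text
clock: 15.75
position: [0.4869, -0.117, 0.3413]
ee_rot: [180.0, 0.1, 176.2]
ft_force: [-0.8, 0.4, -1.7]
opening: 0.0001
t 15.75 pos [ 0.4869 -0.117   0.3413] F [-0.8  0.4 -1.7] open 0.0001
shift(frac, present axes) [ 0.0569 -0.1822  0.0016]  mm [  42.7 -136.7    1.2]
twist(frac) [0.0001 0.0005 0.0001]  deg [0.01 0.09 0.02]
shift after twist(frac) [ 0.0569 -0.1822  0.0017]
```

```bash
python3 -m inch '[{"xyz":[0.0114,-0.036,0],"twist":[0,0,0],"gripper":1},{"xyz":[0.0114,-0.036,0],"twist":[0,0,0],"gripper":1},{"xyz":[0.0114,-0.037,0],"twist":[0,0,0],"gripper":1},{"xyz":[0.0114,-0.037,0],"twist":[0,0,0],"gripper":1},{"xyz":[0.0114,-0.037,0],"twist":[0,0,0],"gripper":1},{"xyz":[0,0,0],"twist":[0,0,0],"gripper":1},{"xyz":[0,0,0],"twist":[0,0,0],"gripper":1}]' 50; python3 -c "
from cov import *
tv=R.from_euler('xyz',[180,0,176.2],degrees=True)
s=tcp(1.86,.138,.02); need(s,tv)
for n in ('wrist','scene','top'):
  im=robot.snapshot(n);cv2.imwrite('pics/%s13.png'%n,im[:,:,::-1])
crop('pics/scene13.png',280,0,200,280,2.5 if 0 else 2.1,'pics/s13.png')"
```

```text
clock: 16.45
position: [0.4347, -0.2513, 0.3402]
ee_rot: [180.0, -0.0, 176.1]
ft_force: [0.1, -1.1, -0.6]
opening: 0.0
t 16.45 pos [ 0.4347 -0.2513  0.3402] F [ 0.1 -1.1 -0.6] open 0.0000
shift(frac, present axes) [-0.0007  0.001   0.0859]  mm [-0.5  0.8 64.4]
twist(frac) [ 0.0001 -0.0002 -0.0003]  deg [ 0.02 -0.03 -0.05]
shift after twist(frac) [-0.0006  0.0011  0.0859]
```

View pics/s13.png

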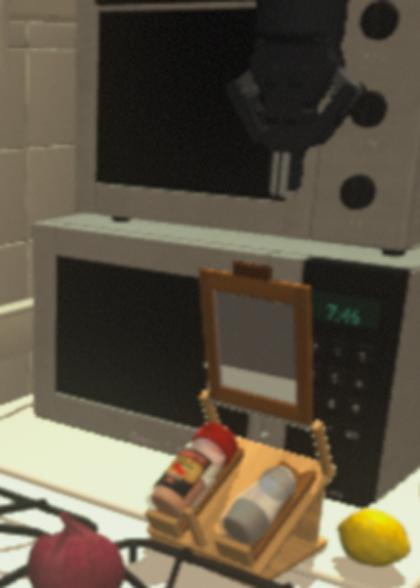

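View pics/wrist13.png

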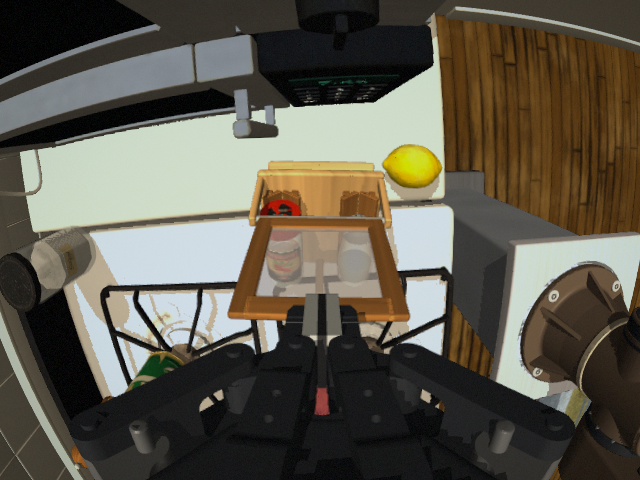

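The fingertips (column 322) are centred on the cover and 20 mm behind it. Descending there.

```bash
python3 -m inch '[{"xyz":[0,0,0.022],"twist":[0,0,0],"gripper":1},{"xyz":[0,0,0.022],"twist":[0,0,0],"gripper":1},{"xyz":[0,0,0.022],"twist":[0,0,0],"gripper":1},{"xyz":[0,0,0.019],"twist":[0,0,0],"gripper":1},{"xyz":[0,0,0],"twist":[0,0,0],"gripper":1},{"xyz":[0,0,0],"twist":[0,0,0],"gripper":1}]' 50; python3 - <<'E'
from cov import *
o_,pp,rr=cur(); print(pp,o_['ft_force'].round(1))
prev=pp
for q,r in [(1.85,.138),(1.7,.138),(1.55,.138),(1.4,.139),(1.25,.140),(1.1,.141),(.95,.143),(.8,.144),(.65,.145),(.53,.145),(.4,.125),(.25,.125),(.1,.125),(0,.125),(-.04,.125)]:
    t=tcp(q,r); print(q,(rr.inv().apply(t-prev)/.75).round(4)); prev=t
im=robot.snapshot('scene');cv2.imwrite('pics/scene14.png',im[:,:,::-1])
crop('pics/scene14.png',330,60,130,220,2.7,'pics/s14.png')
E
```

```text
clock: 17.2
position: [0.4361, -0.2506, 0.2784]
ee_rot: [-180.0, 0.1, 176.3]
ft_force: [0.3, 1.0, 0.8]
opening: -0.0
[ 0.43606037 -0.25059365  0.27842855] [0.3 1.  0.8]
1.85 [0.0011 0.0277 0.0101]
1.7 [-0.0001  0.0264  0.0081]
1.55 [-0.      0.0249  0.0119]
1.4 [-0.      0.0237  0.0145]
1.25 [-0.      0.0214  0.018 ]
1.1 [-0.      0.0186  0.0211]
0.95 [-0.      0.0165  0.0233]
0.8 [0.     0.0117 0.0263]
0.65 [0.     0.0077 0.0279]
0.53 [0.     0.002  0.0231]
0.4 [0.     0.0019 0.0218]
0.25 [ 0.0001 -0.0043  0.0246]
0.1 [ 0.0001 -0.008   0.0237]
0 [ 0.0001 -0.0072  0.015 ]
-0.04 [ 0.     -0.0033  0.0058]
```

View pics/s14.png

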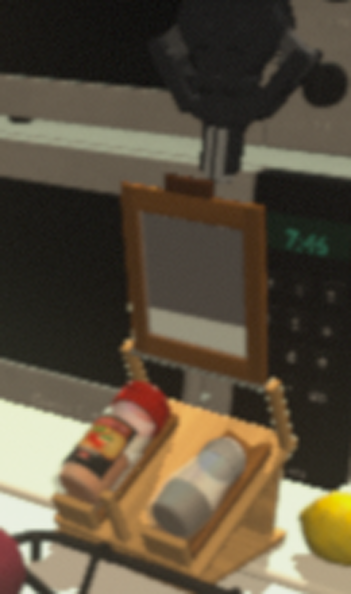

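```bash
python3 -m inch '[{"xyz":[0.001,0,0.016],"twist":[0,0,0],"gripper":1},{"xyz":[0,0.015,0],"twist":[0,0,0],"gripper":1},{"xyz":[0,0.013,0],"twist":[0,0,0],"gripper":1},{"xyz":[0,0.013,0.004],"twist":[0,0,0],"gripper":1},{"xyz":[0,0.013,0.004],"twist":[0,0,0],"gripper":1},{"xyz":[0,0.0,0],"twist":[0,0,0],"gripper":1}]' 50; python3 - <<'E'
from cov import *
o_,pp,rr=cur(); print(pp,o_['ft_force'].round(1)); print(tcp(1.7,.138))
for n in ('scene','wrist'):
  im=robot.snapshot(n);cv2.imwrite('pics/%s15.png'%n,im[:,:,::-1])
crop('pics/scene15.png',330,60,130,220,2.7,'pics/s15.png')
E
```

```text
clock: 17.85
position: [0.4377, -0.2093, 0.2599]
ee_rot: [180.0, 0.1, 176.3]
ft_force: [-0.4, -0.6, -0.2]
opening: 0.0
[ 0.43767085 -0.20926192  0.25992257] [-0.4 -0.6 -0.2]
[ 0.43794031 -0.21005117  0.26476883]
```

View pics/s15.png

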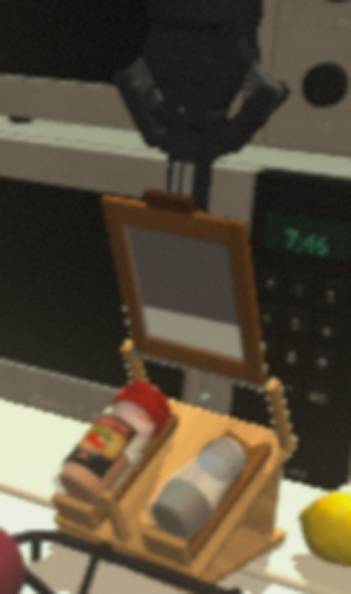

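View pics/wrist15.png

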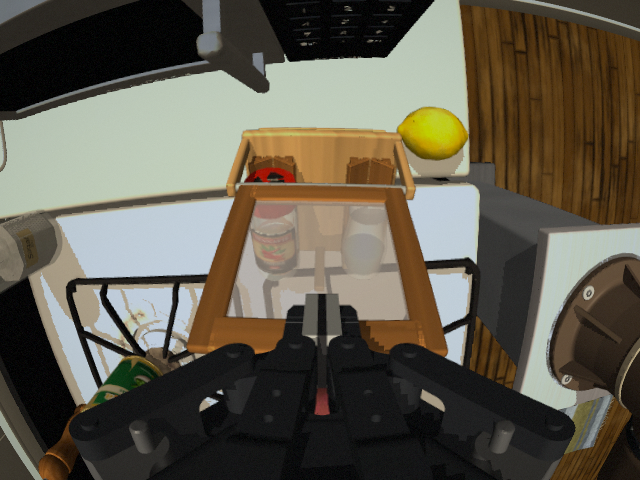

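The cover's top edge has moved from crop (185,190) to (170,200): it follows the fingers. Continuing the arc.

```bash
python3 -m inch '[{"xyz":[0,0.025,0.007],"twist":[0,0,0],"gripper":1},{"xyz":[0,0.024,0.0145],"twist":[0,0,0],"gripper":1},{"xyz":[0,0.0215,0.018],"twist":[0,0,0],"gripper":1},{"xyz":[0,0.0185,0.021],"twist":[0,0,0],"gripper":1},{"xyz":[0,0.0165,0.0235],"twist":[0,0,0],"gripper":1},{"xyz":[0,0.0115,0.0265],"twist":[0,0,0],"gripper":1},{"xyz":[0,0,0],"twist":[0,0,0],"gripper":1}]' 50; python3 - <<'E'
from cov import *
o_,pp,rr=cur(); print(pp,o_['ft_force'].round(1)); print(tcp(.8,.144))
for n in ('scene','wrist'):
  im=robot.snapshot(n);cv2.imwrite('pics/%s16.png'%n,im[:,:,::-1])
crop('pics/scene16.png',330,100,130,180,3.2,'pics/s16.png')
E
```

```text
clock: 18.65
position: [0.4422, -0.1226, 0.1752]
ee_rot: [-180.0, -0.1, 176.3]
ft_force: [-0.0, 0.7, -0.6]
opening: 0.0002
[ 0.44222035 -0.1225835   0.17524925] [-0.   0.7 -0.6]
[ 0.44380285 -0.12278905  0.1783935 ]
```

View pics/s16.png

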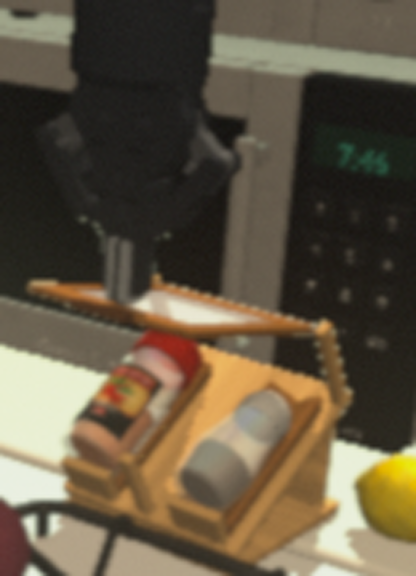

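View pics/wrist16.png

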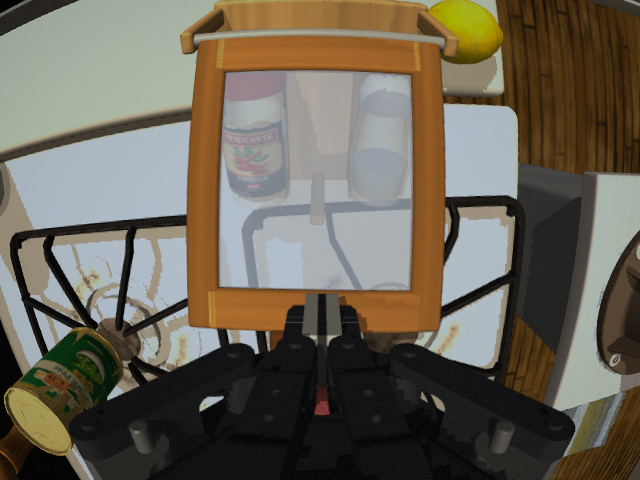

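The cover is nearly level, with the fingertips on its frame near the free edge (wrist pixel (322,310)). Continuing down.

```bash
python3 -m inch '[{"xyz":[0,0.0055,0.026],"twist":[0,0,0],"gripper":1},{"xyz":[0,0,0.023],"twist":[0,0,0],"gripper":1},{"xyz":[0,0.0,0.022],"twist":[0,0,0],"gripper":1},{"xyz":[0,-0.004,0.022],"twist":[0,0,0],"gripper":1},{"xyz":[0,-0.006,0.018],"twist":[0,0,0],"gripper":1},{"xyz":[0,0,0],"twist":[0,0,0],"gripper":1}]' 50; python3 - <<'E'
from cov import *
o_,pp,rr=cur(); print(pp,o_['ft_force'].round(1)); print(tcp(.1,.125))
for n in ('scene','wrist'):
  im=robot.snapshot(n);cv2.imwrite('pics/%s17.png'%n,im[:,:,::-1])
crop('pics/scene17.png',330,120,130,160,3.6,'pics/s17.png')
E
```

```text
clock: 19.35
position: [0.4433, -0.1272, 0.0936]
ee_rot: [-180.0, 0.0, 176.2]
ft_force: [-0.5, -0.0, 1.0]
opening: -0.0001
[ 0.44328997 -0.12722492  0.09358071] [-0.5 -0.   1. ]
[ 0.44376729 -0.12331839  0.08756483]
```

View pics/s17.png

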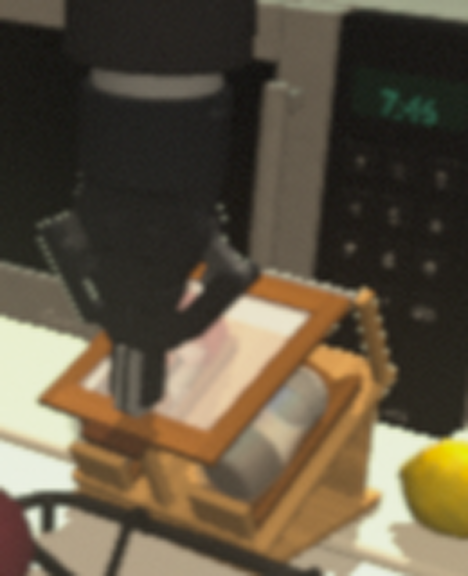

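View pics/wrist17.png

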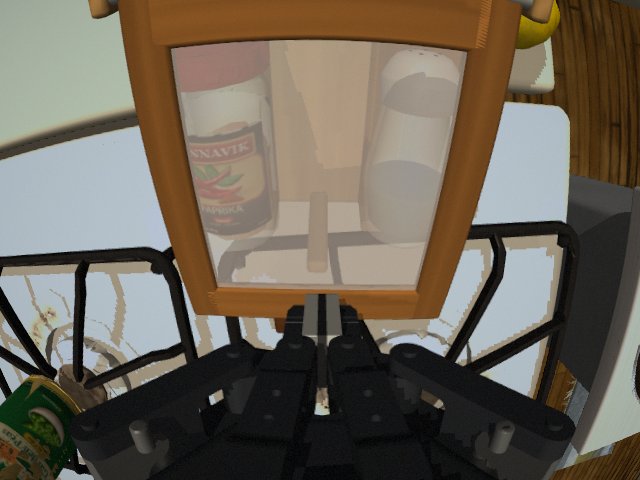

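Almost shut (both pictures show a small gap left). Small presses with the force watched.

```bash
python3 -m inch '[{"xyz":[0,-0.003,0.008],"twist":[0,0,0],"gripper":1},{"xyz":[0,-0.002,0.006],"twist":[0,0,0],"gripper":1},{"xyz":[0,0,0],"twist":[0,0,0],"gripper":1}]' 50; python3 -m inch '[{"xyz":[0,-0.001,0.005],"twist":[0,0,0],"gripper":1},{"xyz":[0,0,0],"twist":[0,0,0],"gripper":1}]' 50;python3 -m inch '[{"xyz":[0,0,0.003],"twist":[0,0,0],"gripper":1},{"xyz":[0,0,0],"twist":[0,0,0],"gripper":1}]' 50;
```

```text
clock: 19.75
position: [0.4432, -0.1303, 0.0833]
ee_rot: [-180.0, 0.1, 176.2]
ft_force: [-0.7, -0.6, -0.0]
opening: 0.0002
clock: 19.95
position: [0.4437, -0.131, 0.08]
ee_rot: [-180.0, 0.2, 176.3]
ft_force: [-0.9, 1.7, 5.6]
opening: -0.0001
clock: 20.15
position: [0.444, -0.1312, 0.0793]
ee_rot: [-179.9, 0.2, 176.3]
ft_force: [-6.9, 2.6, 23.7]
opening: 0.0001
```

A stiff stop (24 N over 0.7 mm) means it is shut. Backing away straight up.

```bash
python3 -m inch '[{"xyz":[0,0,-0.01],"twist":[0,0,0],"gripper":1},{"xyz":[0,0,-0.03],"twist":[0,0,0],"gripper":1},{"xyz":[0,0,-0.045],"twist":[0,0,0],"gripper":1},{"xyz":[0,0,-0.045],"twist":[0,0,0],"gripper":1},{"xyz":[0,0.02,-0.045],"twist":[0,0,0],"gripper":1},{"xyz":[0,0.04,-0.03],"twist":[0,0,0],"gripper":1},{"xyz":[0,0.04,0],"twist":[0,0,0],"gripper":1},{"xyz":[0,0.02,0],"twist":[0,0,0],"gripper":1},{"xyz":[0,0,0],"twist":[0,0,0],"gripper":1},{"xyz":[0,0,0],"twist":[0,0,0],"gripper":1}]' 50; python3 - <<'E'
from cov import *
o_,pp,rr=cur(); print(pp,o_['ft_force'].round(1))
for n in ('scene','wrist','top'):
  im=robot.snapshot(n);cv2.imwrite('pics/%s18.png'%n,im[:,:,::-1])
crop('pics/scene18.png',330,160,130,120,5,'pics/s18.png')
for q in (0,.06,.12): print(q,"wrist",proj("wrist",[face(q,.14,-.059),face(q,.14,.059),face(q,.152,0)]).round(0).tolist(),"scene",proj("scene",[face(q,.14,-.059),face(q,.14,.059),face(q,.152,0)]).round(1).tolist())
E
```

```text
clock: 21.15
position: [0.4487, -0.0409, 0.2311]
ee_rot: [-180.0, 0.1, 176.3]
ft_force: [0.4, -0.2, 0.4]
opening: 0.0003
[ 0.44868913 -0.0409207   0.2311045 ] [ 0.4 -0.2  0.4]
0 wrist [[393.0, 124.0], [249.0, 124.0], [321.0, 135.0]] scene [[391.7, 255.4], [342.5, 237.3], [362.7, 250.5]]
0.06 wrist [[394.0, 128.0], [248.0, 128.0], [321.0, 140.0]] scene [[390.8, 252.5], [341.4, 234.6], [361.6, 247.4]]
0.12 wrist [[396.0, 132.0], [246.0, 133.0], [321.0, 145.0]] scene [[390.1, 249.3], [340.4, 231.6], [360.6, 244.1]]
```

View pics/s18.png

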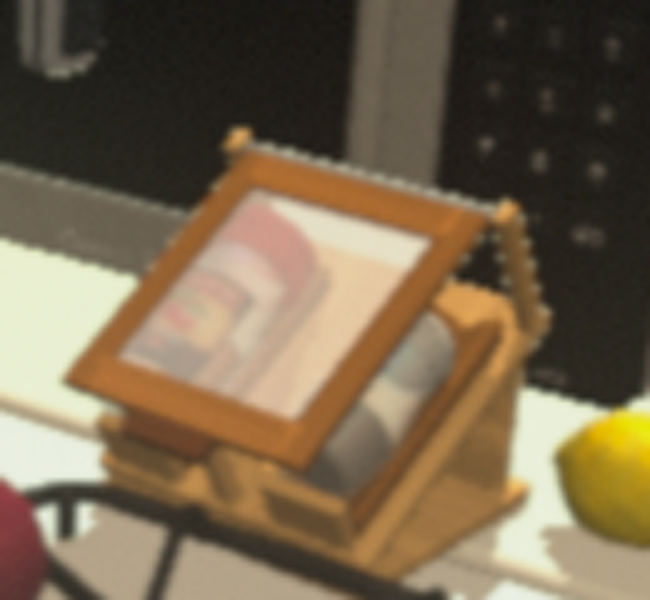

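View pics/wrist18.png

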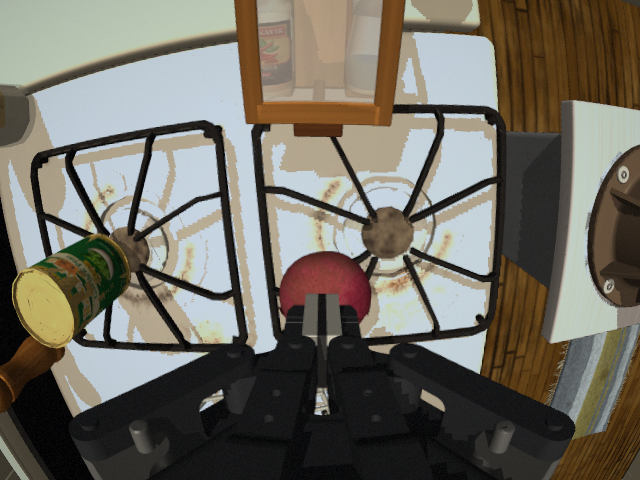

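View pics/top18.png

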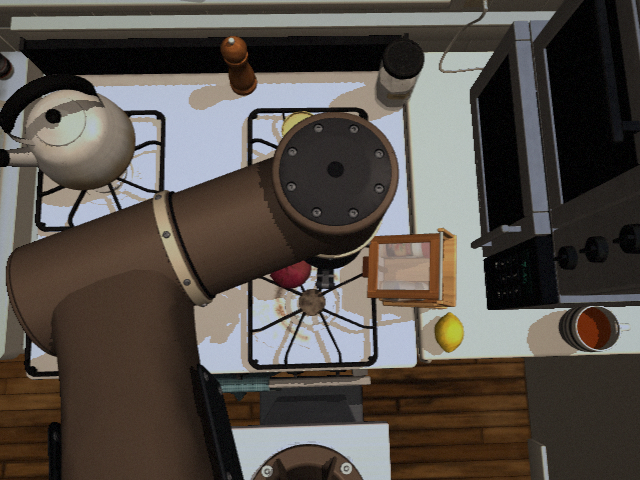

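```bash
python3 - <<'E'
from cov import *
im=cv2.imread('pics/scene12.png')[180:270,335:425]; im=cv2.resize(im,None,fx=6,fy=6,interpolation=cv2.INTER_CUBIC)
t=np.linspace(0,2*np.pi,60)
for x,c,y0,L in [(0,(255,255,0),0,.105),(.010,(0,255,0),0,.105),(0,(255,0,255),-.084,.09)]:
    for s,rr_ in ((0,.021),(L,.022)):
        P=np.c_[np.full(60,x+s),y0+rr_*np.cos(t),.026+rr_*np.sin(t)]@Rm.T+o
        q=(proj('scene',P)-[335,180])*6
        cv2.polylines(im,[q.astype(int)],True,c,1)
cv2.imwrite('pics/chk.png',im)
E
```

```text
(no output)
```

View pics/chk.png

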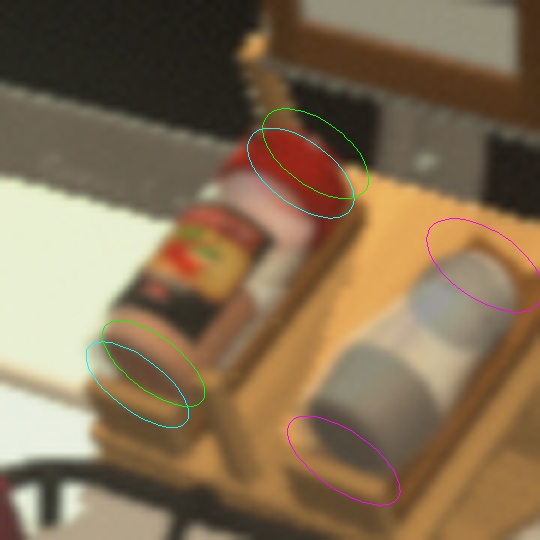

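The overlay puts the jar's cap near the x = 0 outline, and the base outline reads slightly higher. That fits the small height bias seen on the shaker too. The arm is clear of everything, so I'm handing in.

```bash
python3 -c "
from rig import robot
print(robot.finish_job())"
```

```text
the job is handed in; nothing more can be done
None
```

The red-capped jar is in the far groove of the rack, cap uphill and base at the stop, and the cover is folded shut over both jars. I handed in at about 21 s of the 58 s; no verdict is reported.

- **Jar:** I lowered it until both groove walls held it and slid it about 3 mm downhill while it was still gripped. I then eased the load, let go and backed out. The wrist force read about zero after release, and the pictures showed it lying parallel to the groove. I never measured its gap to the stop directly. My tool-based estimate is about 2 mm, with 3 mm of uncertainty either way.
- **Outline check on the jar:** This was not a clean match. The cap agreed with a jar right at the stop, but the base read a few millimetres higher or further uphill. The shaker showed the same shift, so I put it down to a 2 to 3 mm error in my fitted rack pose. Contact was also felt 5 to 6 mm higher than planned, which may partly come from the same error.
- **Cover:** Pushed round with the shut fingers until it met a hard stop at 24 N. Its corners and tab in the last pictures match 0 to 0.03 rad from shut.
- **Other things:** I saw no movement of the salt shaker, bean tin, onion or lemon, judging by eye only. The last force reading with the arm drawn clear was about zero.

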